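# Load the blow-off stand with washed filter parts and blow them dry

### The job

Dry the washed air-filter parts: turn every bowl on the bench mouth-down onto a drying peg of its own, rim on the block, and lay both bronze cartridges end to end along the top of the narrow raised air bar. When all of them are in place, press the treadle down to its stop and keep it there for half a second, then let it spring back up. Leave the oil bottle, the jar and the screwdriver alone.

Things in the scene. Friction and masses are not known exactly. Their poses are not given: they have to be found in the camera images.
- bowl0: filter bowl 1: bare aluminium cup, octagonal, 54 mm across flats, 90 mm long, walls 4 mm (bore 46 mm across flats, 84 mm deep); one end open (mouth), the other closed, with a small brass disc; 0.2 kg. Origin: middle of its axis, 45 mm from each end; x axis: towards the mouth; y, z normal to flats. Starts lying on a flat, axis 27 mm up, mouth roughly towards the robot. May be absent.
- bowl1: filter bowl 2: bare aluminium cup, octagonal, 54 mm across flats, 90 mm long, walls 4 mm (bore 46 mm across flats, 84 mm deep); one end open (mouth), the other closed, with a small brass disc; 0.2 kg. Origin: middle of its axis, 45 mm from each end; x axis: towards the mouth; y, z normal to flats. Starts lying on a flat, axis 27 mm up, mouth roughly towards the robot. May be absent.
- bowl2: filter bowl 3: bare aluminium cup, octagonal, 54 mm across flats, 90 mm long, walls 4 mm (bore 46 mm across flats, 84 mm deep); one end open (mouth), the other closed, with a small brass disc; 0.2 kg. Origin: middle of its axis, 45 mm from each end; x axis: towards the mouth; y, z normal to flats. Starts lying on a flat, axis 27 mm up, mouth roughly towards the robot. May be absent.
- bowl3: filter bowl 4: bare aluminium cup, octagonal, 54 mm across flats, 90 mm long, walls 4 mm (bore 46 mm across flats, 84 mm deep); one end open (mouth), the other closed, with a small brass disc; 0.2 kg. Origin: middle of its axis, 45 mm from each end; x axis: towards the mouth; y, z normal to flats. Starts lying on a flat, axis 27 mm up, mouth roughly towards the robot. May be absent.
- cartridge0: filter cartridge 1: bronze cylinder 34 mm in diameter between two square black end caps 40 x 40 x 8 mm; 90 mm long over the caps, of which the bare cylinder is 74 mm; about 0.15 kg. Origin: its centre; x axis: along its length; y and z normal to the cap faces. It starts lying on the bench on its caps, origin 20 mm up.
- cartridge1: filter cartridge 2: bronze cylinder 34 mm in diameter between two square black end caps 40 x 40 x 8 mm; 90 mm long over the caps, of which the bare cylinder is 74 mm; about 0.15 kg. Origin: its centre; x axis: along its length; y and z normal to the cap faces. It starts lying on the bench on its caps, origin 20 mm up.
- stand: blow-off stand: fixed steel block 75 x 360 mm, 30 mm high, with four upright drying pegs in a row along its y axis, 95 mm apart; each peg is 32 mm in diameter, 60 mm tall above the block, its top 18 mm tapering to 12 mm. Origin: centre of its underside, on the bench.
- peg0 (a point): foot of drying peg 1: on the peg's axis, at the level of the block's top (30 mm above the bench); the peg's tip is 60 mm higher
- peg1 (a point): foot of drying peg 2: on the peg's axis, at the level of the block's top (30 mm above the bench); the peg's tip is 60 mm higher
- peg2 (a point): foot of drying peg 3: on the peg's axis, at the level of the block's top (30 mm above the bench); the peg's tip is 60 mm higher
- peg3 (a point): foot of drying peg 4: on the peg's axis, at the level of the block's top (30 mm above the bench); the peg's tip is 60 mm higher
- bar_top (a point): middle of the flat top of the air bar, a fixed narrow aluminium beam 24 mm wide and 210 mm long, its top 70 mm above the bench, open underneath between two slim legs (with 50 x 30 mm feet); y axis: along the beam, x across it, z up
- treadle (a joint): treadle angle: 0 up (held by a spring), 0.30 rad pressed down to its stop; hinged along the pedal's far edge (away from the robot), 80 mm beyond the pad point
- treadle_pad (a point): press point on the black rubber pad of the treadle (steel pedal plate 105 x 85 mm on a grey base), 25 mm in from its near free edge; 51 mm above the bench when up; pressed there it goes down 24 mm, at about 6 N to start and 11 N at the stop
- oil_bottle: bystander: white oil bottle, 60 mm in diameter, 150 mm tall; origin centre of its underside
- screw_jar: bystander: glass jar with steel cap, 68 mm in diameter, 90 mm tall; origin centre of its underside
- screwdriver: bystander: wood-handled screwdriver lying on the bench beyond the stand; origin under its middle

How it is judged:
On the way, in this order (a step that is already met when the one before it is completed fails the run):
1. every bowl present is mouth-down on a peg with its rim on the block, and both cartridges lie along the air bar ((horizontal distance between bowl0 and peg0 below 0.014 m or horizontal distance between bowl0 and peg1 below 0.014 m or horizontal distance between bowl0 and peg2 below 0.014 m or horizontal distance between bowl0 and peg3 below 0.014 m) and height (world z) of bowl0 between 0.07 and 0.08 m and angle between each of bowl0, bowl1, bowl2, bowl3's own x axis and vertical above 2.99 rad and (horizontal distance between bowl1 and peg0 below 0.014 m or horizontal distance between bowl1 and peg1 below 0.014 m or horizontal distance between bowl1 and peg2 below 0.014 m or horizontal distance between bowl1 and peg3 below 0.014 m) and height (world z) of bowl1 between 0.07 and 0.08 m and (horizontal distance between bowl2 and peg0 below 0.014 m or horizontal distance between bowl2 and peg1 below 0.014 m or horizontal distance between bowl2 and peg2 below 0.014 m or horizontal distance between bowl2 and peg3 below 0.014 m) and height (world z) of bowl2 between 0.07 and 0.08 m and (horizontal distance between bowl3 and peg0 below 0.014 m or horizontal distance between bowl3 and peg1 below 0.014 m or horizontal distance between bowl3 and peg2 below 0.014 m or horizontal distance between bowl3 and peg3 below 0.014 m) and height (world z) of bowl3 between 0.07 and 0.08 m and y of cartridge0 in the frame of bar_top between -0.075 and 0.075 m and x of cartridge0 in the frame of bar_top between -0.011 and 0.011 m and z of cartridge0 in the frame of bar_top between 0.016 and 0.024 m and angle between the x axis of each of cartridge0, cartridge1 and the y axis of bar_top, either way round below 0.17 rad and y of cartridge1 in the frame of bar_top between -0.075 and 0.075 m and x of cartridge1 in the frame of bar_top between -0.011 and 0.011 m and z of cartridge1 in the frame of bar_top between 0.016 and 0.024 m), for 0.2 s.
2. with everything still in place, the treadle is pressed to its stop (beyond 0.27 rad) and kept there for half a second (all of step 1 and value of joint treadle above 0.27 rad), for 0.5 s.
At the end, for the whole second after the job is handed in: every bowl is mouth-down on its own peg, upright within 8 degrees, rim on the block (within 5 mm); both cartridges lie flat along the air bar's top (within 10 degrees; centres within 11 mm across, 75 mm lengthwise of its middle); all released, at rest; treadle up (below 0.04 rad) (all of step 1 and linear speed of each of bowl0, bowl1, bowl2, bowl3, cartridge0, cartridge1 below 0.02 m/s and value of joint treadle below 0.04 rad); the robot touches nothing.
It fails at once if the oil bottle is shifted by more than 30 mm (distance of oil_bottle from where it was at the start of the episode above 0.03 m).
It fails at once if the screw jar is shifted by more than 30 mm (distance of screw_jar from where it was at the start of the episode above 0.03 m).
It fails at once if the screwdriver is shifted by more than 30 mm (distance of screwdriver from where it was at the start of the episode above 0.03 m).
Of bowl0, bowl1, bowl2, bowl3 only 3 to 4 are there at a start; the rules pass over those that are not, and their reading is None.
At some moment in a run one of cartridge0, cartridge1 may be knocked a few centimetres aside while the robot is not near it.
Once in a run the grip may slacken for a moment while it holds something.
It also fails if it takes over 210 s, if anything falls off the work surface, if the arm or the gripper's body presses on something with over 40 N, if the wrist force passes 120 N, or if a joint passes its speed limit or range.

### The arm

A 6-joint arm with a two-finger parallel gripper is mounted at the origin on the work surface. World frame = base frame: x ahead of the robot, y to its left, z up, the work surface at z = 0. Lengths are in m, angles in rad, forces in N, time in s.
With the tool pointing down it reaches from about 0.25 to 0.775 m from the base axis. Payload 4 kg.
Tool frame: the origin (TCP) lies midway between the tips of the shut fingers; the grasp point (between the pads) lies 19 mm behind it (robot.grip_depth is the distance from the TCP to the grasp point, in m); z points along the fingers, y is the line along which they close (so a half turn about z gives the same grasp; the last joint's range is limited). The gripper opens to 94 mm and grips with 3 to 60 N. Pads are 16 mm wide; open, the fingers measure 119 mm over their backs; the gripper's body (75 mm by 177 mm) begins 78 mm behind the grasp point.
Start: joints at [-1.375, 0.087, 1.371, -0, 1.684, -0.103], TCP at [0.162, -0.526, 0.206] pointing down, gripper open.
Joint ranges: [-3.1, 3.1], [-0.76, 2.03], [0.27, 2.55], [-1.08, 4.22], [0.17, 2.65], [-2.57, 2.57]. Speed limits (rad/s): [2.79, 2.79, 3.14, 3.14, 3.14, 3.14].

### API

Orientations are given as a unit quaternion [x, y, z, w].
In Python, from workcell import robot, grab_frame gives the robot as it stands. The module is installed in compiled form; this text tells all that it offers.
- The arm moves only by the shell command python3 -m creep 'ROWS'. ROWS is JSON, a list of rows, each a list of 3 entries, a list of its own where there are three numbers: the shift along the tool's x, y, z in cm, then the turn, a rotation vector about the tool's x, y, z in degrees, then the opening, from 0 (shut) to 1 (fully open). A call has 1 to 20 rows; each row shifts and turns the commanded pose from where the row before left it, along the tool's axes as they then stand; what a row does not reach is not made up. A row lasts 1/12 s, in which the tool goes at most 41.7 mm and 7.16 degrees, less where a joint would pass 70% of its speed; a pose out of reach is approached as far as the arm can. A call with a gripper value outside its range is refused whole. The fingers move at their own pace and stop on an object; the grip force is fixed at half the most. Time passes only in rows, so rows that do not move let the fingers close. It gives the time, the measured TCP pose, the force, the opening and the grip force at its end, in the units of the state.
- robot.read_state(): the state, without advancing time (a new reading comes with each control period).
- grab_frame(name): name is "scene" or "top"; returns a dict with "color" (400x640x3 uint8, blue, green, red), "vertical_fov" (degrees; the focal length in pixels is half the picture's height over the tangent of half this angle, whatever the lens; pixels are square), "cx", "cy" (the principal point, pixels), "cam_to_world" (4x4, takes a point from camera to world coordinates). Camera axes: x right, y down, z forward; pixel columns grow to the right and rows downward; lengths in m; the calibration is good to about 2 mm. A picture is of the moment at which its call begins. There is no depth.
- robot.finish_job(): hands the job in; it is judged then, once.
The state is a dict: "time": time; "joints": joint angles; "qd": joint speeds; "tau": joint torques, N m; "position": TCP position; "eef_rot": TCP orientation; "force": force on the tool from outside, world axes, zero at the start; "torque": the same for the moment, N m; "grip_width": finger opening in m; "gripper_force": force on a finger pad.
Only numpy, scipy, OpenCV 4.12 (cv2) and the standard library are available. Lean on these libraries where they do the work, as an engineer would, in place of code of your own. Each camera call takes 0.05 s, during which the arm holds its last target. There are 200 camera calls.

## Working session

There is one attempt and no reset: what is moved stays moved. The work goes in short steps, Python scripts to look and compute and a shell command to move; the robot and the scene stay as the last step left them, time stands still between calls to the robot, and variables do not carry over. Pictures are saved under pics/ and viewed, at most 14 in all, crops included, and the job is handed in when it is done.

```bash
mkdir -p pics
cat > h.py <<'E'
import numpy as np, cv2
from workcell import robot, grab_frame
from scipy.spatial.transform import Rotation as R
def snap(n,f=None):
    g=grab_frame(n)
    if f: cv2.imwrite('pics/'+f,g['color'])
    return g
def ray(g,u,v,z):
    f=200/np.tan(np.radians(g['vertical_fov'])/2)
    d=np.array([(u-g['cx'])/f,(v-g['cy'])/f,1.]); T=np.array(g['cam_to_world'])
    d=T[:3,:3]@d; o=T[:3,3]; return o+d*(z-o[2])/d[2]
def proj(g,p):
    f=200/np.tan(np.radians(g['vertical_fov'])/2); T=np.array(g['cam_to_world'])
    q=T[:3,:3].T@(np.array(p)-T[:3,3]); return q[:2]/q[2]*f+[g['cx'],g['cy']]
E
python3 - <<'E'
from h import *
for n in('scene','top'):
    g=snap(n,n+'0.png'); print(n,g['vertical_fov'],g['cx'],g['cy'],g['color'].shape,np.round(g['cam_to_world'],3).tolist())
s=robot.read_state(); print({k:np.round(v,3).tolist() for k,v in s.items()})
E
```

```text
scene 46.82806683564448 316.8448132467983 196.5948002510621 (400, 640, 3) [[-0.897, 0.226, -0.38, 1.06], [0.442, 0.494, -0.749, 0.874], [0.019, -0.84, -0.543, 0.703], [0.0, 0.0, 0.0, 1.0]]
top 55.32926505571096 318.612796285124 198.21446642037395 (400, 640, 3) [[0.0, -0.991, 0.134, 0.488], [-1.0, -0.0, 0.0, 0.003], [-0.0, -0.134, -0.991, 1.093], [0.0, 0.0, 0.0, 1.0]]
{'time': 0.1, 'joints': [-1.375, 0.088, 1.372, -0.0, 1.684, -0.103], 'qd': [0.002, -0.002, -0.003, 0.001, -0.0, -0.0], 'tau': [0.003, -34.125, -30.33, 0.072, 0.03, -0.0], 'position': [0.162, -0.525, 0.204], 'eef_rot': [0.989, 0.149, -0.0, -0.001], 'force': [0.833, 0.142, -0.39], 'torque': [0.011, 0.015, -0.009], 'gripper_force': 0.0, 'grip_width': 0.094}
```

View pics/scene0.png

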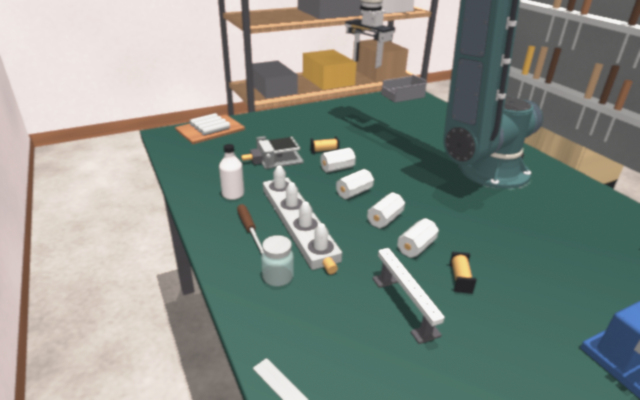

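View pics/top0.png

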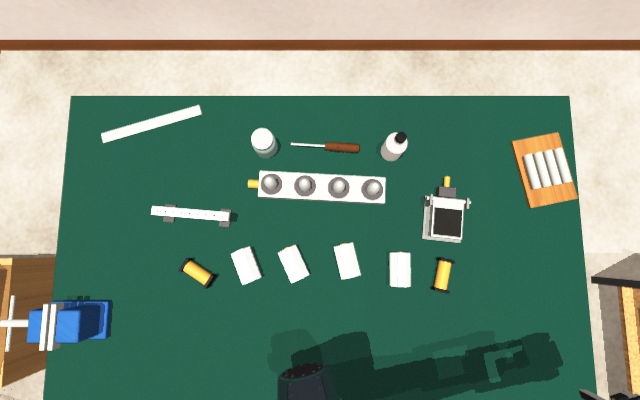

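The top view shows four bowls near pixels (246,265), (293,264), (347,261) and (400,270). The cartridges are at (198,272) and (443,275), the pegs at (270..373, 184..188), the bar at (190,214) and the treadle pad at (447,222). Next I'll measure them.

```bash
cat >> h.py <<'E'
def blobs(g,kind,roi,amin=60):
    h=cv2.cvtColor(g['color'],cv2.COLOR_BGR2HSV); H,S,V=cv2.split(h)
    m={'white':(V>120)&(S<70),'orange':(H>8)&(H<32)&(S>110)&(V>90),'dark':(V<60)}[kind].astype(np.uint8)*255
    x0,y0,x1,y1=roi; k=np.zeros_like(m); k[y0:y1,x0:x1]=m[y0:y1,x0:x1]
    out=[]
    for c in cv2.findContours(k,cv2.RETR_EXTERNAL,cv2.CHAIN_APPROX_NONE)[0]:
        if cv2.contourArea(c)>=amin:
            M=cv2.moments(c); out.append((M['m10']/M['m00'],M['m01']/M['m00'],M['m00'],c))
    return sorted(out,key=lambda b:b[0])
def yawof(g,c,z):  # world long-axis direction, deg, from the min-area rectangle
    b=cv2.boxPoints(cv2.minAreaRect(c)); w=np.array([ray(g,u,v,z)[:2] for u,v in b])
    e1,e2=w[1]-w[0],w[2]-w[1]; e=e1 if np.hypot(*e1)>np.hypot(*e2) else e2
    return (np.degrees(np.arctan2(e[1],e[0]))+90)%180-90, np.hypot(*e1),np.hypot(*e2)
E
python3 - <<'E'
from h import *
g=grab_frame('top')
for k,roi,z in(('white',(220,240,430,300),.035),('orange',(160,240,480,300),.022),('white',(140,200,240,240),.07),('white',(240,165,400,215),.03),('white',(410,180,480,250),.05),('dark',(425,200,475,245),.05)):
    print(k,roi)
    for u,v,a,c in blobs(g,k,roi): print(' px',round(u,1),round(v,1),a,'xy',np.round(ray(g,u,v,z)[:2],4),'yaw/dims',np.round(yawof(g,c,z),3))
print('pegs',[np.round(ray(g,u,v,.085)[:2],4).tolist() for u,v in((270,184),(305,185),(339,186),(373,188))])
ims=[cv2.resize(g['color'][155:235,135:275],None,fx=4,fy=4,interpolation=cv2.INTER_CUBIC),cv2.resize(g['color'][155:235,255:395],None,fx=4,fy=4,interpolation=cv2.INTER_CUBIC)]
cv2.imwrite('pics/c1.png',np.vstack(ims)[:600])
E
```

```text
white (220, 240, 430, 300)
 px 245.5 265.1 693.5 xy [0.447  0.2029] yaw/dims [21.913  0.058  0.096]
 px 292.9 263.5 671.0 xy [0.4513 0.0732] yaw/dims [24.501  0.057  0.095]
 px 346.8 260.6 674.5 xy [ 0.4594 -0.0742] yaw/dims [13.475  0.057  0.095]
 px 399.7 268.9 701.5 xy [ 0.4368 -0.2185] yaw/dims [-1.841  0.058  0.094]
orange (160, 240, 480, 300)
 px 196.5 272.0 321.0 xy [0.4278 0.3402] yaw/dims [5.7415e+01 3.5000e-02 7.7000e-02]
 px 442.3 274.6 331.0 xy [ 0.4209 -0.338 ] yaw/dims [-13.752   0.078   0.036]
white (140, 200, 240, 240)
 px 191.0 213.7 818.0 xy [0.5847 0.3463] yaw/dims [8.5063e+01 4.5000e-02 2.1400e-01]
white (240, 165, 400, 215)
 px 321.7 186.5 3302.5 xy [ 0.6657 -0.0057] yaw/dims [8.6877e+01 7.9000e-02 3.6400e-01]
white (410, 180, 480, 250)
 px 443.4 219.2 1642.0 xy [ 0.5715 -0.3388] yaw/dims [-7.109  0.127  0.112]
 px 447.3 191.5 122.5 xy [ 0.6485 -0.3528] yaw/dims [8.3544e+01 2.5000e-02 4.5000e-02]
dark (425, 200, 475, 245)
 px 447.4 221.7 618.0 xy [ 0.5648 -0.3494] yaw/dims [8.3595e+01 7.0000e-02 7.3000e-02]
pegs [[0.6633, 0.1332], [0.6606, 0.0394], [0.6578, -0.0516], [0.6524, -0.1426]]
```

View pics/c1.png

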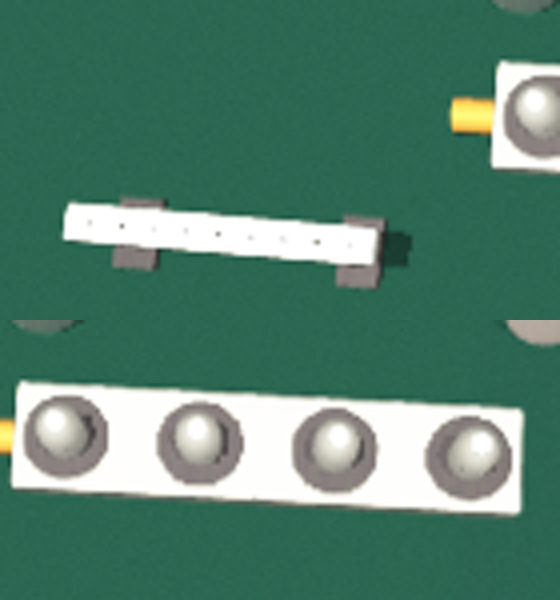

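The crop confirms the bar's top corners, with its centre near full-image pixel (191,213.5). The peg collars are at (271,184), (305,186), (339,187) and (372,189). I'll write the leg planner next.

```bash
cat >> h.py <<'E'
def rot(psi,tau): return R.from_euler('z',psi,degrees=True)*R.from_euler('x',180,degrees=True)*R.from_euler('y',tau,degrees=True)
def plan(wps):
    """wps: (name, grasp point xyz, yaw, pitch). Prints: turn (deg, tool axes), then shift (cm, tool axes after the turn)."""
    s=robot.read_state(); p=np.array(s['position']); q=R.from_quat(s['eef_rot'])
    print('t',round(s['time'],1),'tcp',np.round(p,3),'w',round(s['grip_width'],3))
    for n,G,psi,tau in wps:
        qt=rot(psi,tau); pt=np.array(G)+qt.apply([0,0,robot.grip_depth])
        tv=np.degrees((q.inv()*qt).as_rotvec()); sh=qt.inv().apply(pt-p)*100
        print(f'{n:8s} turn',np.round(tv,1),'rows %.1f'%(np.linalg.norm(tv)/7),'| shift',np.round(sh,2),'rows %.1f'%(np.linalg.norm(sh)/3.5)); p,q=pt,qt
PEG=[np.array([.667,-.0057])+d*np.array([.054,.9985]) for d in(.1425,.0475,-.0475,-.1425)]
def bowl(g,i):
    b=blobs(g,'white',(220,240,430,300),300)[i]; return ray(g,b[0],b[1],.027)[:2],yawof(g,b[3],.04)[0]
def bowlplan(i,off=.015,tilt=30,py=0):
    g=grab_frame('top'); c,y=bowl(g,i); d=np.array([np.cos(np.radians(y)),np.sin(np.radians(y))]); G=c+off*d
    pg=PEG[i if i>=0 else 4+i]; print('bowl',np.round(c,4),round(y,1),'peg',np.round(pg,4))
    plan([('above',[*G,.17],y,-tilt),('down',[*G,.027],y,-tilt),('lift',[*G,.24],y,-tilt),('turn',[*G,.24],y,90-tilt),
     ('yaw',[*G,.24],py,90-tilt),('over',[*pg,.20],py,90-tilt),('low',[*pg,.094],py,90-tilt)])
E
python3 -c "
from h import *
bowlplan(3,py=-8)"
```

```text
bowl [ 0.4364 -0.2201] -1.8 peg [ 0.6593 -0.148 ]
t 0.2 tcp [ 0.162 -0.525  0.205] w 0.094
above    turn [  4.9 -29.7  18.5] rows 5.1 | shift [ 25.95 -31.39  -9.09] rows 11.9
down     turn [0. 0. 0.] rows 0.0 | shift [ 7.15 -0.   12.38] rows 4.1
lift     turn [0. 0. 0.] rows 0.0 | shift [-10.65   0.   -18.45] rows 6.1
turn     turn [ 0. 90. -0.] rows 12.9 | shift [1.88 0.   1.88] rows 0.8
yaw      turn [-5.3 -0.   3.1] rows 0.9 | shift [0.   0.17 0.01] rows 0.0
over     turn [0. 0. 0.] rows 0.0 | shift [  6.33 -10.08  18.96] rows 6.4
low      turn [0. 0. 0.] rows 0.0 | shift [-9.18 -0.    5.3 ] rows 3.0
```

```bash
python3 -m creep '[[[0,0,0],[0.8,-4.95,3.1],1],[[0,0,0],[0.8,-4.95,3.1],1],[[0,0,0],[0.8,-4.95,3.1],1],[[0,0,0],[0.8,-4.95,3.1],1],[[0,0,0],[0.8,-4.95,3.1],1],[[0,0,0],[0.8,-4.95,3.1],1],[[2,-2.4,-0.7],[0,0,0],1],[[2,-2.4,-0.7],[0,0,0],1],[[2,-2.4,-0.7],[0,0,0],1],[[2,-2.4,-0.7],[0,0,0],1],[[2,-2.4,-0.7],[0,0,0],1],[[2,-2.4,-0.7],[0,0,0],1],[[2,-2.4,-0.7],[0,0,0],1],[[2,-2.4,-0.7],[0,0,0],1],[[2,-2.4,-0.7],[0,0,0],1],[[2,-2.4,-0.7],[0,0,0],1],[[2,-2.4,-0.7],[0,0,0],1],[[2,-2.4,-0.7],[0,0,0],1],[[2,-2.4,-0.7],[0,0,0],1],[[0,0,0],[0,0,0],1]]'
python3 -c "
from h import *
c=np.array([.4364,-.2201]);y=-1.8
G=c+.015*np.array([1,-.03])
plan([('above',[*G,.17],y,-30),('down',[*G,.027],y,-30)])
print(np.round(robot.read_state()['joints'],2))"
```

```text
time: 1.87
position: [0.4452, -0.2188, 0.1518]
eef_rot: [0.966, -0.013, -0.259, -0.004]
force: [0.6, -1.1, 0.2]
grip_width: 0.0939
gripper_force: 0.0
t 1.9 tcp [ 0.445 -0.219  0.152] w 0.094
above    turn [ 0.1 -0.   0.3] rows 0.0 | shift [-0.37  0.15 -0.  ] rows 0.1
down     turn [0. 0. 0.] rows 0.0 | shift [ 7.15 -0.   12.38] rows 4.1
[-0.43  0.37  1.24 -0.22  2.02  1.12]
```

```bash
python3 -m creep '[[[1.1,0.05,2.1],[0,0,0],1],[[1.1,0.05,2.1],[0,0,0],1],[[1.1,0.05,2.1],[0,0,0],1],[[1.2,0,2.1],[0,0,0],1],[[1.2,0,2.1],[0,0,0],1],[[1.1,0,1.9],[0,0,0],1],[[0,0,0],[0,0,0],1],[[0,0,0],[0,0,0],0],[[0,0,0],[0,0,0],0],[[0,0,0],[0,0,0],0],[[0,0,0],[0,0,0],0],[[0,0,0],[0,0,0],0],[[0,0,0],[0,0,0],0],[[0,0,0],[0,0,0],0],[[0,0,0],[0,0,0],0]]'
python3 -c "
from h import *
snap('scene','s1.png')"
```

```text
time: 3.12
position: [0.4401, -0.2242, 0.0132]
eef_rot: [0.966, -0.016, -0.258, -0.003]
force: [1.6, 2.7, 6.2]
grip_width: 0.0537
gripper_force: 30.0
```

View pics/s1.png

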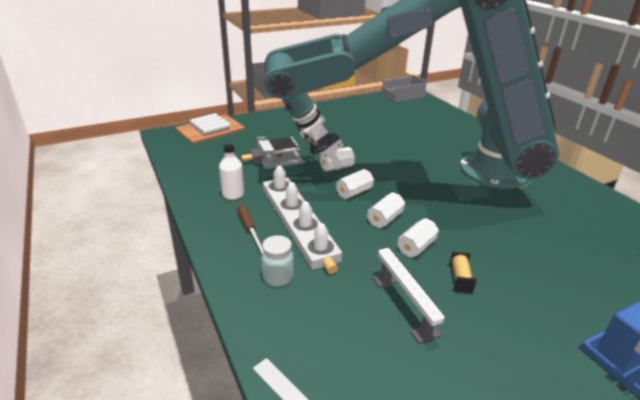

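The first bowl is gripped (width 53.7 mm, gripper at (325,145) in the scene picture), so I'll lift and turn it.

```bash
python3 -m creep '[[[-1.5,0,-2.6],[0,0,0],0],[[-1.5,0,-2.6],[0,0,0],0],[[-1.5,0,-2.6],[0,0,0],0],[[-1.5,0,-2.6],[0,0,0],0],[[-1.5,0,-2.6],[0,0,0],0],[[-1.5,0,-2.6],[0,0,0],0],[[-1.5,0,-2.6],[0,0,0],0],[[0,0,0],[0,6,0],0],[[0,0,0],[0,6,0],0],[[0,0,0],[0,6,0],0],[[0,0,0],[0,6,0],0],[[0,0,0],[0,6,0],0],[[0,0,0],[0,6,0],0],[[0,0,0],[0,6,0],0],[[0,0,0],[0,6,0],0],[[0,0,0],[0,6,0],0],[[0,0,0],[0,6,0],0],[[0,0,0],[0,6,0],0],[[0,0,0],[0,6,0],0],[[0,0,0],[0,6,0],0]]' && python3 -m creep '[[[0,0,0],[0,6,0],0],[[0,0,0],[0,6,0],0],[[0,0,0],[0,0,0],0]]'
cat >> h.py <<'E'
def place(k,py=0,tilt=30,off=.015,zl=.004,zo=.20):
    pg=PEG[k]; plan([('over',[*pg,zo],py,90-tilt),('low',[*pg,.075+off+zl],py,90-tilt)])
E
python3 -c "
from h import *
place(3,-8); print(np.round(robot.read_state()['joints'],2)); snap('scene','s2.png')"
```

```text
time: 4.83
position: [0.4387, -0.2242, 0.2218]
eef_rot: [0.913, -0.014, 0.408, 0.01]
force: [-0.8, 1.1, -1.7]
grip_width: 0.0537
gripper_force: 30.0
time: 5.08
position: [0.4361, -0.2223, 0.213]
eef_rot: [0.867, -0.018, 0.497, 0.006]
force: [-1.2, 0.4, -3.7]
grip_width: 0.0539
gripper_force: 30.0
t 5.1 tcp [ 0.436 -0.222  0.213] w 0.054
over     turn [-5.3  0.4  2.6] rows 0.8 | shift [  9.41 -10.47  20.78] rows 7.2
low      turn [0. 0. 0.] rows 0.0 | shift [-9.18 -0.    5.3 ] rows 3.0
[-1.24 -0.58  2.23  1.03  1.22  0.13]
```

View pics/s2.png

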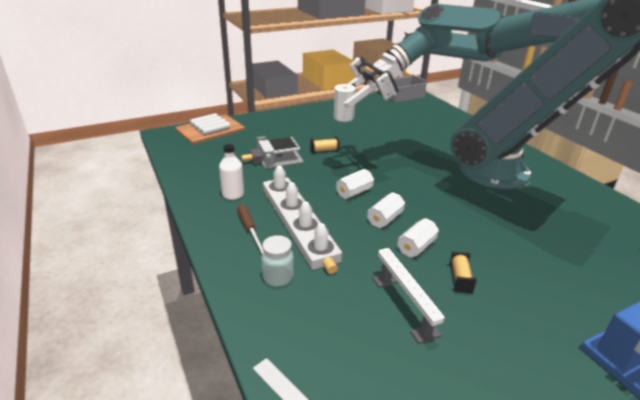

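The bowl hangs mouth-down at pixel (344,103) in the scene picture. Next I move it over the rightmost peg.

```bash
python3 -m creep '[[[0,0,0],[-5.3,0.4,2.6],0],[[1.2,-1.3,2.6],[0,0,0],0],[[1.2,-1.3,2.6],[0,0,0],0],[[1.2,-1.3,2.6],[0,0,0],0],[[1.2,-1.3,2.6],[0,0,0],0],[[1.2,-1.3,2.6],[0,0,0],0],[[1.2,-1.3,2.6],[0,0,0],0],[[1.2,-1.3,2.6],[0,0,0],0],[[1,-1.3,2.6],[0,0,0],0],[[0,0,0],[0,0,0],0],[[0,0,0],[0,0,0],0]]'
python3 -c "
from h import *
place(3,-8); print(np.round(robot.read_state()['joints'],2)); snap('scene','s3.png'); snap('top','t3.png')
a=cv2.imread('pics/s3.png')[60:300,160:440];b=cv2.imread('pics/t3.png')[120:300,230:480]
cv2.imwrite('pics/c3.png',np.hstack([cv2.resize(a,(390,334)),cv2.resize(b,(410,334))]))"
```

```text
time: 6.05
position: [0.6817, -0.1493, 0.2016]
eef_rot: [0.862, -0.054, 0.502, 0.037]
force: [-0.3, 0.0, -1.1]
grip_width: 0.0537
gripper_force: 30.0
t 6.0 tcp [ 0.682 -0.149  0.202] w 0.054
over     turn [-0.2 -0.5  0.8] rows 0.1 | shift [-1.26  0.18  0.03] rows 0.4
low      turn [0. 0. 0.] rows 0.0 | shift [-9.18 -0.    5.3 ] rows 3.0
[-0.42 -0.15  1.98  0.74  0.37  0.71]
```

View pics/c3.png

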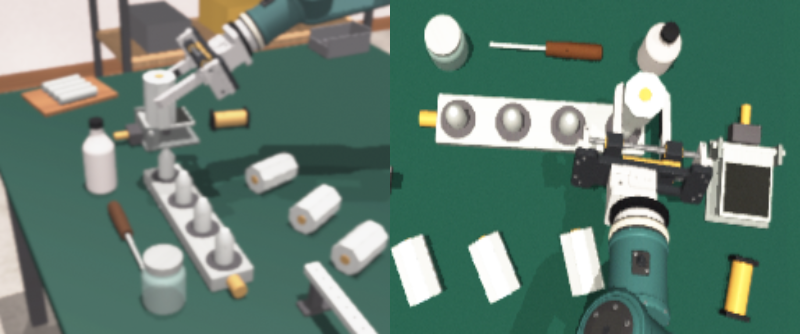

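The bowl is above the last peg, mouth down. I'll check the disc alignment and the bottle clearance.

```bash
python3 -c "
from h import *
g=grab_frame('top')
for k,roi,z in(('orange',(365,150,405,190),.248),('white',(370,120,420,163),.06)):
  for u,v,a,c in blobs(g,k,roi,5): print(k,u,v,a,np.round(ray(g,u,v,z),4),cv2.boundingRect(c))
print(np.round(ray(g,388,160,0.0),3))
s=robot.read_state();q=R.from_quat(s['eef_rot']);G=np.array(s['position'])-q.apply([0,0,.019]);print(G,'axis tilt',np.degrees(np.arccos((q*R.from_euler('y',-60,degrees=True)).apply([0,0,1])[2])))
for n in ('scene',):
  g=grab_frame(n); print([np.round(ray(g,u,v,0),3).tolist() for u,v in((232,197),(221,192),(243,195))])
"
```

```text
orange 385.74213836477986 170.64779874213835 26.5 [ 0.6655 -0.1486  0.248 ] (383, 168, 7, 7)
white 391.9166666666667 148.84305555555554 480.0 [ 0.7668 -0.2009  0.06  ] (377, 132, 31, 31)
[ 0.749 -0.2    0.   ]
[ 0.66280871 -0.14932023  0.21131006] axis tilt 179.19063038896962
[[0.784, -0.191, 0.0], [0.804, -0.229, 0.0], [0.753, -0.189, 0.0]]
```

```bash
python3 -m creep '[[[-1.05,0.02,0.51],[0,0,0],0],[[-1.05,0.02,0.51],[0,0,0],0],[[-1.05,0.02,0.51],[0,0,0],0],[[-1.05,0.02,0.51],[0,0,0],0],[[-1.05,0.02,0.51],[0,0,0],0],[[-1.05,0.02,0.51],[0,0,0],0],[[-1.05,0.02,0.51],[0,0,0],0],[[-1.05,0.02,0.51],[0,0,0],0],[[-1.05,0.02,0.51],[0,0,0],0],[[-1.05,0.02,0.51],[0,0,0],0],[[0,0,0],[0,0,0],0],[[0,0,0],[0,0,0],0]]'
python3 -c "
from h import *
place(3,-8)"
```

```text
time: 7.25
position: [0.6703, -0.155, 0.0842]
eef_rot: [0.862, -0.057, 0.502, 0.039]
force: [-0.2, -0.4, -1.2]
grip_width: 0.0536
gripper_force: 30.0
t 7.2 tcp [ 0.67  -0.155  0.084] w 0.054
over     turn [ 0.2 -0.5  0.5] rows 0.1 | shift [ 9.43 -0.54 -4.94] rows 3.0
low      turn [0. 0. 0.] rows 0.0 | shift [-9.18 -0.    5.3 ] rows 3.0
```

```bash
python3 -m creep '[[[0.1,-0.4,0.17],[0,0,0],0],[[0,0,0],[0,0,0],0],[[-0.17,0,0.1],[0,0,0],0],[[-0.17,0,0.1],[0,0,0],0],[[0,0,0],[0,0,0],0]]'; python3 -m creep '[[[-0.17,0,0.1],[0,0,0],0],[[0,0,0],[0,0,0],0]]'
```

```text
time: 7.67
position: [0.6736, -0.1503, 0.0802]
eef_rot: [0.862, -0.056, 0.502, 0.038]
force: [-1.4, 0.2, -1.5]
grip_width: 0.0538
gripper_force: 3.0
time: 7.83
position: [0.6745, -0.1505, 0.0799]
eef_rot: [0.861, -0.056, 0.503, 0.038]
force: [-0.9, 0.2, 3.2]
grip_width: 0.0542
gripper_force: 30.0
```

The grip slackened once, right at the block, which did no harm. Contact is now felt, so I release and back off.

```bash
python3 -m creep '[[[0,0,0],[0,0,0],0.8],[[0,0,0],[0,0,0],0.8],[[0,0,0],[0,0,0],0.8],[[0,0,0],[0,0,0],0.8],[[0,0,-1],[0,0,0],0.8],[[0,0,-2],[0,0,0],0.8],[[0,0,-3],[0,0,0],0.8],[[0,0,-3],[0,0,0],0.8],[[0,0,-3],[0,0,0],0.9],[[1.5,0,-3],[0,0,0],1],[[1.5,0,-3],[0,0,0],1]]'
python3 -c "
from h import *
g=grab_frame('top')
for u,v,a,c in blobs(g,'orange',(345,150,405,210),5): print(u,v,a,np.round(ray(g,u,v,.12),4))
bowlplan(2,py=-3)
print(np.round(robot.read_state()['joints'],2))
h=grab_frame('scene');cv2.imwrite('pics/c4.png',np.hstack([cv2.resize(h['color'][100:300,200:460],(390,300)),cv2.resize(g['color'][120:300,230:480],(400,300))]))"
```

```text
time: 8.75
position: [0.5311, -0.1294, 0.1914]
eef_rot: [0.863, -0.057, 0.5, 0.038]
force: [1.0, -0.7, 1.8]
grip_width: 0.0914
gripper_force: 0.0
353.74509803921563 150.49019607843135 8.5 [ 0.7462 -0.089   0.12  ]
377.39473684210526 182.69298245614036 19.0 [ 0.6606 -0.1492  0.12  ]
bowl [ 0.4671 -0.0853] -88.6 peg [ 0.6644 -0.0531]
t 8.8 tcp [ 0.534 -0.131  0.202] w 0.093
above    turn [-23.  -75.   85.5] rows 16.6 | shift [-1.23  6.53  6.29] rows 2.6
down     turn [0. 0. 0.] rows 0.0 | shift [ 7.15 -0.   12.38] rows 4.1
lift     turn [0. 0. 0.] rows 0.0 | shift [-10.65   0.   -18.45] rows 6.1
turn     turn [ 0. 90.  0.] rows 12.9 | shift [ 1.88 -0.    1.88] rows 0.8
yaw      turn [ 74.1   0.  -42.8] rows 12.2 | shift [ 0.75 -1.62  1.3 ] rows 0.6
over     turn [0. 0. 0.] rows 0.0 | shift [ 6.25 -5.74 18.82] rows 5.9
low      turn [0. 0. 0.] rows 0.0 | shift [-9.18 -0.    5.3 ] rows 3.0
[-0.59 -0.58  2.27  0.78  0.57  0.64]
```

View pics/c4.png

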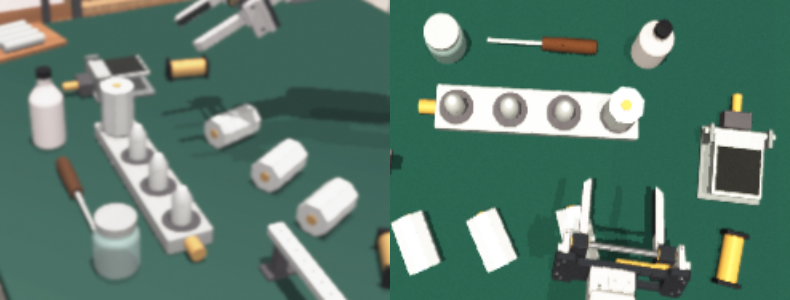

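The bowl is seated on peg 4 (disc at (0.661, -0.149)); the arm hides bowl 3 in this view. I'll plan from the first measurement.

```bash
cat >> h.py <<'E'
B=[((.4467,.2045),21.9),((.451,.0738),24.5),((.4592,-.0748),13.5)]
def bplan(i,off=.015,tilt=30,py=0,first='above'):
    c,y=B[i]; d=np.array([np.cos(np.radians(y)),np.sin(np.radians(y))]); G=np.array(c)+off*d; pg=PEG[i]
    w=[('above',[*G,.17],y,-tilt),('down',[*G,.025],y,-tilt),('lift',[*G,.22],y,-tilt),('turn',[*G,.22],y,90-tilt),('over',[*pg,.20],py,90-tilt)]
    plan(w[[x[0] for x in w].index(first):])
E
python3 -c "
from h import *
bplan(2)"
```

```text
t 8.9 tcp [ 0.534 -0.131  0.198] w 0.094
above    turn [  7.2 -89.7 -22.6] rows 13.3 | shift [-2.4  -7.19  6.56] rows 2.9
down     turn [0. 0. 0.] rows 0.0 | shift [ 7.25 -0.   12.56] rows 4.1
lift     turn [0. 0. 0.] rows 0.0 | shift [ -9.75   0.   -16.89] rows 5.6
turn     turn [ 0. 90.  0.] rows 12.9 | shift [1.88 0.   1.88] rows 0.8
over     turn [-11.7  -0.    6.8] rows 1.9 | shift [ 7.82 -1.44 17.55] rows 5.5
```

```bash
python3 -m creep '[[[0,0,0],[0.5,-6.4,-1.6],1],[[0,0,0],[0.5,-6.4,-1.6],1],[[0,0,0],[0.5,-6.4,-1.6],1],[[0,0,0],[0.5,-6.4,-1.6],1],[[0,0,0],[0.5,-6.4,-1.6],1],[[0,0,0],[0.5,-6.4,-1.6],1],[[0,0,0],[0.5,-6.4,-1.6],1],[[0,0,0],[0.5,-6.4,-1.6],1],[[0,0,0],[0.5,-6.4,-1.6],1],[[0,0,0],[0.5,-6.4,-1.6],1],[[0,0,0],[0.5,-6.4,-1.6],1],[[0,0,0],[0.5,-6.4,-1.6],1],[[0,0,0],[0.5,-6.4,-1.6],1],[[0,0,0],[0.5,-6.4,-1.6],1],[[-0.6,-1.8,1.6],[0,0,0],1],[[-0.6,-1.8,1.6],[0,0,0],1],[[-0.6,-1.8,1.6],[0,0,0],1],[[-0.6,-1.8,1.6],[0,0,0],1],[[0,0,0],[0,0,0],1],[[0,0,0],[0,0,0],1]]'
python3 -c "
from h import *
bplan(2)"
```

```text
time: 10.57
position: [0.4649, -0.0702, 0.1465]
eef_rot: [0.959, 0.114, -0.256, 0.027]
force: [-0.1, -0.7, 0.3]
grip_width: 0.094
gripper_force: 0.0
t 10.6 tcp [ 0.465 -0.07   0.147] w 0.094
above    turn [-0.3 -0.1  0.2] rows 0.1 | shift [-0.45  0.31 -0.57] rows 0.2
down     turn [0. 0. 0.] rows 0.0 | shift [ 7.25 -0.   12.56] rows 4.1
lift     turn [0. 0. 0.] rows 0.0 | shift [ -9.75   0.   -16.89] rows 5.6
turn     turn [ 0. 90.  0.] rows 12.9 | shift [1.88 0.   1.88] rows 0.8
over     turn [-11.7  -0.    6.8] rows 1.9 | shift [ 7.82 -1.44 17.55] rows 5.5
```

```bash
python3 -m creep '[[[1.15,0.1,2],[0,0,0],1],[[1.15,0.1,2],[0,0,0],1],[[1.15,0.1,2],[0,0,0],1],[[1.15,0,2],[0,0,0],1],[[1.15,0,2],[0,0,0],1],[[1.05,0,2],[0,0,0],1],[[0,0,0],[0,0,0],1],[[0,0,0],[0,0,0],0],[[0,0,0],[0,0,0],0],[[0,0,0],[0,0,0],0],[[0,0,0],[0,0,0],0],[[0,0,0],[0,0,0],0],[[0,0,0],[0,0,0],0],[[0,0,0],[0,0,0],0],[[0,0,0],[0,0,0],0]]' && python3 -m creep '[[[-1.4,0,-2.4],[0,0,0],0],[[-1.4,0,-2.4],[0,0,0],0],[[-1.4,0,-2.4],[0,0,0],0],[[-1.4,0,-2.4],[0,0,0],0],[[-1.4,0,-2.4],[0,0,0],0],[[-1.4,0,-2.4],[0,0,0],0],[[-1.4,0,-2.4],[0,0,0],0],[[0,0,0],[0,6,0],0],[[0,0,0],[0,6,0],0],[[0,0,0],[0,6,0],0],[[0,0,0],[0,6,0],0],[[0,0,0],[0,6,0],0],[[0,0,0],[0,6,0],0],[[0,0,0],[0,6,0],0],[[0,0,0],[0,6,0],0],[[0,0,0],[0,6,0],0],[[0,0,0],[0,6,0],0],[[0,0,0],[0,6,0],0],[[0,0,0],[0,6,0],0],[[0,0,0],[0,6,0],0]]' && python3 -m creep '[[[0,0,0],[0,6,0],0],[[0,0,0],[0,6,0],0],[[0,0,0],[0,0,0],0],[[0,0,0],[0,0,0],0]]'
python3 -c "
from h import *
place(2,0)"
```

```text
time: 11.82
position: [0.4668, -0.0732, 0.0124]
eef_rot: [0.96, 0.113, -0.253, 0.028]
force: [1.1, 2.7, 3.0]
grip_width: 0.0537
gripper_force: 30.0
time: 13.48
position: [0.4635, -0.0748, 0.2052]
eef_rot: [0.905, 0.106, 0.409, -0.048]
force: [0.1, 0.5, -3.2]
grip_width: 0.0537
gripper_force: 30.0
time: 13.82
position: [0.4629, -0.0753, 0.2025]
eef_rot: [0.86, 0.097, 0.497, -0.061]
force: [-0.7, -0.4, -1.0]
grip_width: 0.0534
gripper_force: 30.0
t 13.8 tcp [ 0.463 -0.075  0.203] w 0.053
over     turn [-11.6  -0.1   6.2] rows 1.9 | shift [ 9.86 -2.22 19.46] rows 6.3
low      turn [0. 0. 0.] rows 0.0 | shift [-9.18 -0.    5.3 ] rows 3.0
```

```bash
python3 -m creep '[[[0,0,0],[-5.8,0,3.1],0],[[0,0,0],[-5.8,0,3.1],0],[[1.4,-0.3,2.7],[0,0,0],0],[[1.4,-0.3,2.7],[0,0,0],0],[[1.4,-0.3,2.7],[0,0,0],0],[[1.4,-0.3,2.7],[0,0,0],0],[[1.4,-0.3,2.7],[0,0,0],0],[[1.4,-0.3,2.7],[0,0,0],0],[[1.4,-0.3,2.7],[0,0,0],0],[[0,0,0],[0,0,0],0],[[0,0,0],[0,0,0],0]]'
cat >> h.py <<'E'
def disc(g,k,z):
    u0,v0=proj(g,[*PEG[k],z]); o=[]
    for u,v,a,c in blobs(g,'orange',(int(u0)-14,int(v0)-14,int(u0)+15,int(v0)+15),4): o.append((np.round(ray(g,u,v,z)[:2],4).tolist(),a))
    print('disc',o,'peg',np.round(PEG[k],4))
E
python3 -c "
from h import *
place(2,0); s=robot.read_state(); disc(grab_frame('top'),2,s['position'][2]+.04)"
```

```text
time: 14.73
position: [0.6965, -0.0554, 0.1932]
eef_rot: [0.866, 0.011, 0.5, -0.008]
force: [0.2, 0.3, -2.6]
grip_width: 0.054
gripper_force: 30.0
t 14.7 tcp [ 0.697 -0.055  0.193] w 0.054
over     turn [-1.4 -0.1  0.7] rows 0.2 | shift [-1.01 -0.23 -1.24] rows 0.5
low      turn [0. 0. 0.] rows 0.0 | shift [-9.18 -0.    5.3 ] rows 3.0
disc [([0.6822, -0.0564], 24.5)] peg [ 0.6644 -0.0531]
```

```bash
python3 -m creep '[[[-0.88,-0.3,-1.5],[0,0,0],0],[[0,0,0],[0,0,0],0],[[-0.94,0,0.54],[0,0,0],0],[[-0.94,0,0.54],[0,0,0],0],[[-0.94,0,0.54],[0,0,0],0],[[-0.94,0,0.54],[0,0,0],0],[[0,0,0],[0,0,0],0],[[0,0,0],[0,0,0],0]]'
python3 -c "
from h import *
place(2,0); s=robot.read_state(); disc(grab_frame('top'),2,s['position'][2]+.04)"
```

```text
time: 15.45
position: [0.6757, -0.0556, 0.1488]
eef_rot: [0.866, 0.008, 0.5, -0.007]
force: [-0.3, -0.8, -2.5]
grip_width: 0.0539
gripper_force: 30.0
t 15.4 tcp [ 0.676 -0.056  0.149] w 0.054
over     turn [-1.1 -0.   0.5] rows 0.2 | shift [ 3.87 -0.25 -1.65] rows 1.2
low      turn [0. 0. 0.] rows 0.0 | shift [-9.18 -0.    5.3 ] rows 3.0
disc [([0.6613, -0.0569], 22.0)] peg [ 0.6644 -0.0531]
```

```bash
python3 -m creep '[[[0.15,-0.35,0.26],[0,0,0],0],[[0,0,0],[0,0,0],0],[[-0.79,0,0.48],[0,0,0],0],[[-0.79,0,0.48],[0,0,0],0],[[-0.79,0,0.48],[0,0,0],0],[[-0.79,0,0.48],[0,0,0],0],[[-0.79,0,0.48],[0,0,0],0],[[-0.79,0,0.48],[0,0,0],0],[[-0.79,0,0.48],[0,0,0],0],[[0,0,0],[0,0,0],0],[[-0.17,0,0.1],[0,0,0],0],[[0,0,0],[0,0,0],0]]'
python3 -c "
from h import *
place(2,0); s=robot.read_state(); disc(grab_frame('top'),2,s['position'][2]+.04)"
```

```text
time: 16.5
position: [0.6808, -0.052, 0.0826]
eef_rot: [0.866, 0.009, 0.501, -0.006]
force: [-1.0, -0.5, -3.1]
grip_width: 0.0542
gripper_force: 30.0
t 16.5 tcp [ 0.681 -0.052  0.083] w 0.054
over     turn [-1.1 -0.1  0.5] rows 0.2 | shift [ 9.35  0.11 -5.41] rows 3.1
low      turn [0. 0. 0.] rows 0.0 | shift [-9.18 -0.    5.3 ] rows 3.0
disc [([0.6666, -0.0531], 18.5)] peg [ 0.6644 -0.0531]
```

```bash
python3 -m creep '[[[-0.17,0,0.1],[0,0,0],0],[[0,0,0],[0,0,0],0]]'; python3 -m creep '[[[-0.17,0,0.1],[0,0,0],0],[[0,0,0],[0,0,0],0]]'
```

```text
time: 16.72
position: [0.6814, -0.0521, 0.082]
eef_rot: [0.865, 0.009, 0.502, -0.006]
force: [0.0, -0.7, 0.6]
grip_width: 0.0541
gripper_force: 30.0
time: 16.88
position: [0.6822, -0.0521, 0.0819]
eef_rot: [0.864, 0.009, 0.503, -0.006]
force: [-4.1, -0.0, 7.0]
grip_width: 0.0538
gripper_force: 30.0
```

```bash
python3 -m creep '[[[0,0,0],[0,0,0],0.78],[[0,0,0],[0,0,0],0.78],[[0,0,0],[0,0,0],0.78],[[0,0,0],[0,0,0],0.78],[[0,0,-1],[0,0,0],0.78],[[0,0,-2],[0,0,0],0.78],[[0,0,-3],[0,0,0],0.78],[[0,0,-3],[0,0,0],0.78],[[0,0,-3],[0,0,0],0.78],[[1.5,0,-3],[0,0,0],1],[[1.5,0,-3],[0,0,0],1],[[0,0,0],[0,0,0],1]]'
python3 -c "
from h import *
disc(grab_frame('top'),2,.12);disc(grab_frame('top'),3,.12)
bplan(1)"
```

```text
time: 17.88
position: [0.5397, -0.0566, 0.2033]
eef_rot: [0.862, 0.01, 0.506, -0.003]
force: [0.3, -0.2, 1.7]
grip_width: 0.0898
gripper_force: 0.0
disc [([0.6682, -0.0526], 15.5)] peg [ 0.6644 -0.0531]
disc [([0.6606, -0.1492], 19.0)] peg [ 0.6593 -0.148 ]
t 18.0 tcp [ 0.54  -0.056  0.197] w 0.093
above    turn [  6.8 -88.9 -25. ] rows 13.2 | shift [  0.3  -15.46   4.78] rows 4.6
down     turn [0. 0. 0.] rows 0.0 | shift [ 7.25 -0.   12.56] rows 4.1
lift     turn [0. 0. 0.] rows 0.0 | shift [ -9.75   0.   -16.89] rows 5.6
turn     turn [ 0. 90. -0.] rows 12.9 | shift [ 1.88 -0.    1.88] rows 0.8
over     turn [-21.2  -0.   12.3] rows 3.5 | shift [ 8.59  4.5  18.87] rows 6.1
```

```bash
python3 -m creep '[[[0,0,0],[0.5,-6.35,-1.8],1],[[0,0,0],[0.5,-6.35,-1.8],1],[[0,0,0],[0.5,-6.35,-1.8],1],[[0,0,0],[0.5,-6.35,-1.8],1],[[0,0,0],[0.5,-6.35,-1.8],1],[[0,0,0],[0.5,-6.35,-1.8],1],[[0,0,0],[0.5,-6.35,-1.8],1],[[0,0,0],[0.5,-6.35,-1.8],1],[[0,0,0],[0.5,-6.35,-1.8],1],[[0,0,0],[0.5,-6.35,-1.8],1],[[0,0,0],[0.5,-6.35,-1.8],1],[[0,0,0],[0.5,-6.35,-1.8],1],[[0,0,0],[0.5,-6.35,-1.8],1],[[0,0,0],[0.5,-6.35,-1.8],1],[[0,-2.6,0.8],[0,0,0],1],[[0,-2.6,0.8],[0,0,0],1],[[0,-2.6,0.8],[0,0,0],1],[[0,-2.6,0.8],[0,0,0],1],[[0,-2.6,0.8],[0,0,0],1],[[0,-2.6,0.8],[0,0,0],1]]'; python3 -m creep '[[[0,0,0],[0,0,0],1],[[0,0,0],[0,0,0],1]]'
python3 -c "
from h import *
bplan(1)"
```

```text
time: 19.65
position: [0.4512, 0.0786, 0.1493]
eef_rot: [0.943, 0.209, -0.254, 0.052]
force: [1.1, 0.0, -0.5]
grip_width: 0.094
gripper_force: 0.0
time: 19.82
position: [0.4514, 0.0781, 0.1502]
eef_rot: [0.943, 0.21, -0.254, 0.052]
force: [-0.2, -0.7, -1.0]
grip_width: 0.0942
gripper_force: 0.0
t 19.8 tcp [0.451 0.078 0.15 ] w 0.094
above    turn [-0.2  0.1  0.7] rows 0.1 | shift [ 0.12  0.38 -0.48] rows 0.2
down     turn [0. 0. 0.] rows 0.0 | shift [ 7.25 -0.   12.56] rows 4.1
lift     turn [0. 0. 0.] rows 0.0 | shift [ -9.75   0.   -16.89] rows 5.6
turn     turn [ 0. 90. -0.] rows 12.9 | shift [ 1.88 -0.    1.88] rows 0.8
over     turn [-21.2  -0.   12.3] rows 3.5 | shift [ 8.59  4.5  18.87] rows 6.1
```

Down total is [7.37, 0.38, 12.1]; I'll grip, lift and turn as before.

```bash
python3 -m creep '[[[1.23,0.1,2.03],[0,0,0],1],[[1.23,0.1,2.03],[0,0,0],1],[[1.23,0.1,2.03],[0,0,0],1],[[1.23,0.1,2.03],[0,0,0],1],[[1.23,0,2.03],[0,0,0],1],[[1.23,0,2.03],[0,0,0],1],[[0,0,0],[0,0,0],1],[[0,0,0],[0,0,0],0],[[0,0,0],[0,0,0],0],[[0,0,0],[0,0,0],0],[[0,0,0],[0,0,0],0],[[0,0,0],[0,0,0],0],[[0,0,0],[0,0,0],0],[[0,0,0],[0,0,0],0],[[0,0,0],[0,0,0],0]]' && python3 -m creep '[[[-1.4,0,-2.4],[0,0,0],0],[[-1.4,0,-2.4],[0,0,0],0],[[-1.4,0,-2.4],[0,0,0],0],[[-1.4,0,-2.4],[0,0,0],0],[[-1.4,0,-2.4],[0,0,0],0],[[-1.4,0,-2.4],[0,0,0],0],[[-1.4,0,-2.4],[0,0,0],0],[[0,0,0],[0,6,0],0],[[0,0,0],[0,6,0],0],[[0,0,0],[0,6,0],0],[[0,0,0],[0,6,0],0],[[0,0,0],[0,6,0],0],[[0,0,0],[0,6,0],0],[[0,0,0],[0,6,0],0],[[0,0,0],[0,6,0],0],[[0,0,0],[0,6,0],0],[[0,0,0],[0,6,0],0],[[0,0,0],[0,6,0],0],[[0,0,0],[0,6,0],0],[[0,0,0],[0,6,0],0]]' && python3 -m creep '[[[0,0,0],[0,6,0],0],[[0,0,0],[0,6,0],0],[[0,0,0],[-5.3,0,3.1],0],[[0,0,0],[-5.3,0,3.1],0],[[0,0,0],[-5.3,0,3.1],0],[[0,0,0],[-5.3,0,3.1],0],[[0,0,0],[0,0,0],0],[[0,0,0],[0,0,0],0]]'
python3 -c "
from h import *
place(1,0)"
```

```text
time: 21.07
position: [0.4575, 0.0758, 0.0113]
eef_rot: [0.944, 0.208, -0.251, 0.052]
force: [-0.2, 0.7, 1.4]
grip_width: 0.0536
gripper_force: 30.0
time: 22.73
position: [0.4553, 0.0743, 0.2046]
eef_rot: [0.891, 0.195, 0.401, -0.09]
force: [-0.2, 0.7, -2.2]
grip_width: 0.0535
gripper_force: 30.0
time: 23.4
position: [0.49, 0.067, 0.1861]
eef_rot: [0.875, 0.06, 0.479, -0.042]
force: [0.4, 0.2, -1.7]
grip_width: 0.0542
gripper_force: 30.0
t 23.4 tcp [0.49  0.067 0.186] w 0.054
over     turn [-7.6  2.6  3.6] rows 1.3 | shift [10.18  2.53 16.73] rows 5.6
low      turn [0. 0. 0.] rows 0.0 | shift [-9.18 -0.    5.3 ] rows 3.0
```

```bash
python3 -m creep '[[[0,0,0],[-3.8,1.3,1.8],0],[[0,0,0],[-3.8,1.3,1.8],0],[[1.7,0.4,2.3],[0,0,0],0],[[1.7,0.4,2.3],[0,0,0],0],[[1.7,0.4,2.3],[0,0,0],0],[[1.7,0.4,2.3],[0,0,0],0],[[1.7,0.4,2.3],[0,0,0],0],[[1.7,0.4,2.3],[0,0,0],0],[[0,0,0],[0,0,0],0],[[0,0,0],[0,0,0],0]]'
python3 -c "
from h import *
place(1,0); s=robot.read_state(); disc(grab_frame('top'),1,s['position'][2]+.04)"
```

```text
time: 24.23
position: [0.663, 0.0459, 0.1948]
eef_rot: [0.875, 0.02, 0.484, -0.014]
force: [0.5, -0.6, -1.8]
grip_width: 0.0542
gripper_force: 30.0
t 24.2 tcp [0.663 0.046 0.195] w 0.054
over     turn [-2.6  2.1  1.1] rows 0.5 | shift [0.78 0.42 2.19] rows 0.7
low      turn [0. 0. 0.] rows 0.0 | shift [-9.18 -0.    5.3 ] rows 3.0
disc [([0.6496, 0.0445], 23.0)] peg [0.6696 0.0417]
```

```bash
python3 -m creep '[[[0,0,0],[-2.6,2.1,1.1],0],[[0.95,0.3,1.65],[0,0,0],0],[[0,0,0],[0,0,0],0],[[-0.9,0,0.55],[0,0,0],0],[[-0.9,0,0.55],[0,0,0],0],[[-0.9,0,0.55],[0,0,0],0],[[-0.9,0,0.55],[0,0,0],0],[[0,0,0],[0,0,0],0],[[0,0,0],[0,0,0],0]]'
python3 -c "
from h import *
place(1,0); s=robot.read_state(); disc(grab_frame('top'),1,s['position'][2]+.04)"
```

```text
time: 25.03
position: [0.6808, 0.0433, 0.1528]
eef_rot: [0.868, 0.005, 0.496, -0.002]
force: [0.2, 0.5, -1.9]
grip_width: 0.0537
gripper_force: 30.0
t 25.0 tcp [0.681 0.043 0.153] w 0.054
over     turn [-0.5  0.5  0.3] rows 0.1 | shift [ 3.53  0.16 -1.45] rows 1.1
low      turn [0. 0. 0.] rows 0.0 | shift [-9.18 -0.    5.3 ] rows 3.0
disc [([0.6657, 0.0424], 20.0)] peg [0.6696 0.0417]
```

```bash
python3 -m creep '[[[0.2,0.05,0.35],[0,0.5,0],0],[[0,0,0],[0,0,0],0],[[-0.85,0,0.5],[0,0,0],0],[[-0.85,0,0.5],[0,0,0],0],[[-0.85,0,0.5],[0,0,0],0],[[-0.85,0,0.5],[0,0,0],0],[[-0.85,0,0.5],[0,0,0],0],[[-0.85,0,0.5],[0,0,0],0],[[-0.85,0,0.5],[0,0,0],0],[[0,0,0],[0,0,0],0],[[0,0,0],[0,0,0],0]]'; python3 -m creep '[[[-0.17,0,0.1],[0,0,0],0],[[0,0,0],[0,0,0],0]]'
python3 -c "
from h import *
s=robot.read_state(); disc(grab_frame('top'),1,s['position'][2]+.04)"
```

```text
time: 26.0
position: [0.6838, 0.0346, 0.1098]
eef_rot: [0.874, 0.012, 0.485, -0.017]
force: [7.0, 10.3, -1.2]
grip_width: 0.0538
gripper_force: 30.1
time: 26.17
position: [0.6841, 0.0346, 0.1097]
eef_rot: [0.874, 0.012, 0.485, -0.018]
force: [1.3, 11.5, 3.9]
grip_width: 0.0541
gripper_force: 30.1
disc [([0.6695, 0.0327], 17.0)] peg [0.6696 0.0417]
```

```bash
python3 -c "
from h import *
s=robot.read_state();print(np.round(s['joints'],2),np.round(s['force'],1),np.round(s['torque'],2))
g=grab_frame('top');h=grab_frame('scene');cv2.imwrite('pics/c5.png',np.hstack([cv2.resize(h['color'][90:290,190:450],(390,300)),cv2.resize(g['color'][130:290,230:440],(394,300))]))"
```

```text
[-0.1  -0.06  2.07  0.82  0.17  0.7 ] [ 2.5 11.6  3.1] [ 1.8  -0.49  1.69]
```

View pics/c5.png

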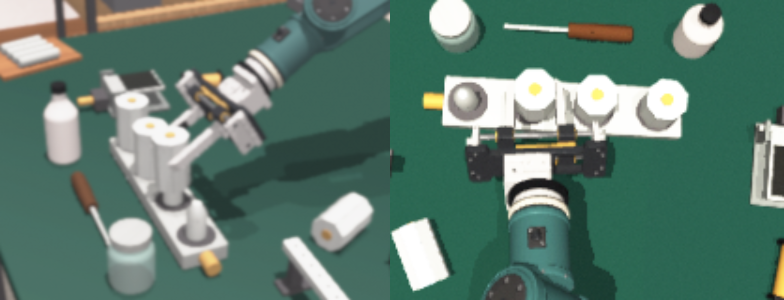

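Joint 5 sits at its lower limit (0.17), so the wrist is near singular. The bowl at pixel (536,90) of the crop has slid sideways against its peg. I'll lift 3 cm and swing the yaw a little.

```bash
python3 -m creep '[[[0.87,0,-0.5],[0,0,0],0],[[0.87,0,-0.5],[0,0,0],0],[[0.87,0,-0.5],[0,0,0],0],[[0.87,0,-0.5],[0,0,0],0],[[0,0,0],[0,0,0],0],[[0,0,0],[0,0,0],0]]'
python3 -c "
from h import *
place(1,8,zo=.15); s=robot.read_state(); print(np.round(s['joints'],2),np.round(s['force'],1));disc(grab_frame('top'),1,s['position'][2]+.04)"
```

```text
time: 26.82
position: [0.6843, 0.0305, 0.1468]
eef_rot: [0.875, 0.012, 0.484, -0.014]
force: [0.2, 0.5, -1.7]
grip_width: 0.0538
gripper_force: 30.0
t 26.8 tcp [0.684 0.03  0.147] w 0.054
over     turn [ 4.8  2.  -3.7] rows 0.9 | shift [-0.37 -1.32  0.59] rows 0.4
low      turn [0. 0. 0.] rows 0.0 | shift [-4.85 -0.    2.8 ] rows 1.6
[-0.1  -0.11  2.03  0.52  0.25  1.  ] [ 0.2  0.5 -1.7]
disc [([0.6693, 0.0287], 22.0)] peg [0.6696 0.0417]
```

```bash
python3 -m creep '[[[0,0,0],[2.4,1,-1.8],0],[[0,0,0],[2.4,1,-1.8],0],[[-0.2,-0.7,0.2],[0,0,0],0],[[0,-0.6,0.2],[0,0,0],0],[[0,0,0],[0,0,0],0],[[0,0,0],[0,0,0],0]]'
python3 -c "
from h import *
place(1,8,zo=.15); s=robot.read_state(); print(np.round(s['joints'],2),np.round(s['force'],1));disc(grab_frame('top'),1,s['position'][2]+.04)"
```

```text
time: 27.37
position: [0.6834, 0.0444, 0.1377]
eef_rot: [0.872, 0.04, 0.487, -0.028]
force: [0.5, 1.2, -2.2]
grip_width: 0.0538
gripper_force: 30.0
t 27.4 tcp [0.683 0.044 0.138] w 0.054
over     turn [ 1.9  1.5 -1.7] rows 0.4 | shift [0.36 0.07 0.04] rows 0.1
low      turn [0. 0. 0.] rows 0.0 | shift [-4.85 -0.    2.8 ] rows 1.6
[-0.11 -0.1   2.05  0.79  0.26  0.7 ] [ 0.5  1.2 -2.2]
disc [([0.6685, 0.042], 20.0)] peg [0.6696 0.0417]
```

```bash
python3 -m creep '[[[0,0,0],[2.5,1.5,-2],0],[[0,0.1,0],[0,0,0],0],[[-0.85,0,0.5],[0,0,0],0],[[-0.85,0,0.5],[0,0,0],0],[[-0.85,0,0.5],[0,0,0],0],[[0,0,0],[0,0,0],0],[[0,0,0],[0,0,0],0]]'
python3 -c "
from h import *
place(1,8,zo=.15); s=robot.read_state(); print(np.round(s['joints'],2),np.round(s['force'],1));disc(grab_frame('top'),1,s['position'][2]+.04)"
```

```text
time: 28.0
position: [0.6827, 0.043, 0.1069]
eef_rot: [0.869, 0.053, 0.491, -0.034]
force: [0.5, -0.2, -2.5]
grip_width: 0.0542
gripper_force: 30.0
t 28.0 tcp [0.683 0.043 0.107] w 0.054
over     turn [ 0.5  1.  -0.7] rows 0.2 | shift [ 3.08 -0.06 -1.42] rows 1.0
low      turn [0. 0. 0.] rows 0.0 | shift [-4.85 -0.    2.8 ] rows 1.6
[-0.14 -0.05  2.08  1.19  0.25  0.26] [ 0.5 -0.2 -2.5]
disc [([0.6667, 0.0399], 18.5)] peg [0.6696 0.0417]
```

```bash
python3 -m creep '[[[-0.9,-0.1,0.6],[0,0.5,0],0],[[-0.9,-0.05,0.6],[0,0.5,0],0],[[-0.2,0,0.12],[0,0,0],0],[[0,0,0],[0,0,0],0],[[0,0,0],[0,0,0],0]]'; python3 -m creep '[[[-0.17,0,0.1],[0,0,0],0],[[0,0,0],[0,0,0],0]]'; python3 -m creep '[[[-0.17,0,0.1],[0,0,0],0],[[0,0,0],[0,0,0],0]]'
python3 -c "
from h import *
place(1,8,zo=.15); s=robot.read_state(); print(np.round(s['joints'],2),np.round(s['force'],1));disc(grab_frame('top'),1,s['position'][2]+.04)"
```

```text
time: 28.47
position: [0.6846, 0.0448, 0.0852]
eef_rot: [0.864, 0.054, 0.5, -0.034]
force: [1.5, 1.3, -1.2]
grip_width: 0.0539
gripper_force: 30.0
time: 28.63
position: [0.6846, 0.0448, 0.0833]
eef_rot: [0.864, 0.054, 0.5, -0.034]
force: [-0.7, 0.5, -2.4]
grip_width: 0.054
gripper_force: 30.0
time: 28.8
position: [0.6852, 0.045, 0.0824]
eef_rot: [0.863, 0.054, 0.501, -0.034]
force: [-2.4, 0.4, 4.0]
grip_width: 0.0536
gripper_force: 30.0
t 28.8 tcp [0.685 0.045 0.082] w 0.054
over     turn [ 0.4 -0.3 -0.6] rows 0.1 | shift [ 5.05  0.11 -2.88] rows 1.7
low      turn [0. 0. 0.] rows 0.0 | shift [-4.85 -0.    2.8 ] rows 1.6
[-0.13  0.01  2.11  1.62  0.23 -0.18] [-2.4  0.4  4. ]
disc [([0.6684, 0.0419], 17.5)] peg [0.6696 0.0417]
```

```bash
python3 -m creep '[[[0,0,0],[0,0,0],0.78],[[0,0,0],[0,0,0],0.78],[[0,0,0],[0,0,0],0.78],[[0,0,0],[0,0,0],0.78],[[0,0,-1],[0,0,0],0.78],[[0,0,-2],[0,0,0],0.78],[[0,0,-3],[0,0,0],0.78],[[0,0,-3],[0,0,0],0.78],[[0,0,-3],[0,0,0],0.78],[[1.5,0,-3],[0,0,0],1],[[1.5,0,-3],[0,0,0],1],[[0,0,0],[0,0,0],1]]'
python3 -c "
from h import *
g=grab_frame('top')
for k in (1,2,3): disc(g,k,.12)
bplan(0,tilt=47)
print(np.round(robot.read_state()['joints'],2))"
```

```text
time: 29.85
position: [0.5447, 0.0252, 0.2058]
eef_rot: [0.86, 0.054, 0.506, -0.031]
force: [0.5, -0.2, 1.6]
grip_width: 0.09
gripper_force: 0.0
disc [([0.6716, 0.0431], 19.0)] peg [0.6696 0.0417]
disc [([0.6682, -0.0526], 15.5)] peg [ 0.6644 -0.0531]
disc [([0.6606, -0.1492], 19.0)] peg [ 0.6593 -0.148 ]
t 29.9 tcp [0.545 0.026 0.203] w 0.092
above    turn [   2.  -107.   -16.9] rows 15.5 | shift [  1.75 -20.27   4.79] rows 6.0
down     turn [0. 0. 0.] rows 0.0 | shift [10.6  -0.    9.89] rows 4.1
lift     turn [0. 0. 0.] rows 0.0 | shift [-14.26   0.   -13.3 ] rows 5.6
turn     turn [ 0. 90. -0.] rows 12.9 | shift [ 1.88 -0.    1.88] rows 0.8
over     turn [-14.9  -0.   16. ] rows 3.1 | shift [14.36  7.83 16.13] rows 6.6
[-0.29 -0.6   2.27  0.71  0.57  0.73]
```

```bash
python3 -c "
from h import *
bplan(0,tilt=42,off=.022)
g=grab_frame('top')
for u,v,a,c in blobs(g,'white',(220,240,275,300),300): print(np.round(ray(g,u,v,.027)[:2],4),yawof(g,c,.04))
for u,v,a,c in blobs(g,'orange',(160,240,480,300),150): print('cart',np.round(ray(g,u,v,.021)[:2],4),np.round(yawof(g,c,.021),2))"
```

```text
t 29.9 tcp [0.545 0.026 0.203] w 0.092
above    turn [   2.7 -102.1  -16.6] rows 14.8 | shift [  2.01 -20.27   4.46] rows 6.0
down     turn [0. 0. 0.] rows 0.0 | shift [ 9.7  -0.   10.78] rows 4.1
lift     turn [0. 0. 0.] rows 0.0 | shift [-13.05   0.   -14.49] rows 5.6
turn     turn [-0. 90.  0.] rows 12.9 | shift [ 1.88 -0.    1.88] rows 0.8
over     turn [-16.3  -0.   14.7] rows 3.1 | shift [12.47  8.13 16.84] rows 6.4
[0.4467 0.2044] (np.float64(22.39177699268467), np.float64(0.058328981166578246), np.float64(0.09550343694820058))
cart [0.4277 0.3405] [5.742e+01 3.000e-02 8.000e-02]
cart [ 0.4208 -0.3383] [-13.75   0.08   0.04]
```

```bash
python3 -m creep '[[[0,0,0],[0.2,-6.4,-1.05],1],[[0,0,0],[0.2,-6.4,-1.05],1],[[0,0,0],[0.2,-6.4,-1.05],1],[[0,0,0],[0.2,-6.4,-1.05],1],[[0,0,0],[0.2,-6.4,-1.05],1],[[0,0,0],[0.2,-6.4,-1.05],1],[[0,0,0],[0.2,-6.4,-1.05],1],[[0,0,0],[0.2,-6.4,-1.05],1],[[0,0,0],[0.2,-6.4,-1.05],1],[[0,0,0],[0.2,-6.4,-1.05],1],[[0,0,0],[0.2,-6.4,-1.05],1],[[0,0,0],[0.2,-6.4,-1.05],1],[[0,0,0],[0.2,-6.4,-1.05],1],[[0,0,0],[0.2,-6.4,-1.05],1],[[0,0,0],[0.2,-6.4,-1.05],1],[[0,0,0],[0.2,-6.4,-1.05],1],[[0.3,-2.9,0.6],[0,0,0],1],[[0.3,-2.9,0.6],[0,0,0],1],[[0.3,-2.9,0.6],[0,0,0],1],[[0.3,-2.9,0.6],[0,0,0],1]]'; python3 -m creep '[[[0.3,-2.9,0.6],[0,0,0],1],[[0.3,-2.9,0.6],[0,0,0],1],[[0.2,-2.9,0.6],[0,0,0],1],[[0,0,0],[0,0,0],1],[[0,0,0],[0,0,0],1]]'
python3 -c "
from h import *
bplan(0,tilt=42,off=.022);print(np.round(robot.read_state()['joints'],2))"
```

```text
time: 31.62
position: [0.4928, 0.1335, 0.1669]
eef_rot: [0.913, 0.183, -0.359, 0.062]
force: [-0.1, -0.2, -0.0]
grip_width: 0.0941
gripper_force: 0.0
time: 32.03
position: [0.4536, 0.2116, 0.1512]
eef_rot: [0.913, 0.184, -0.359, 0.063]
force: [-0.5, -0.3, 0.7]
grip_width: 0.0939
gripper_force: 0.0
t 32.0 tcp [0.454 0.212 0.151] w 0.094
above    turn [-0.3  0.7  1. ] rows 0.2 | shift [-0.3   0.4  -0.39] rows 0.2
down     turn [0. 0. 0.] rows 0.0 | shift [ 9.7  -0.   10.78] rows 4.1
lift     turn [0. 0. 0.] rows 0.0 | shift [-13.05   0.   -14.49] rows 5.6
turn     turn [-0. 90.  0.] rows 12.9 | shift [ 1.88 -0.    1.88] rows 0.8
over     turn [-16.3  -0.   14.7] rows 3.1 | shift [12.47  8.13 16.84] rows 6.4
[ 0.34  0.57  1.05 -0.03  2.27  1.5 ]
```

```bash
python3 -m creep '[[[1.57,0.1,1.73],[0,0,0.5],1],[[1.57,0.1,1.73],[0,0,0.5],1],[[1.57,0.1,1.73],[0,0,0],1],[[1.57,0.1,1.73],[0,0,0],1],[[1.57,0,1.73],[0,0,0],1],[[1.57,0,1.73],[0,0,0],1],[[0,0,0],[0,0,0],1],[[0,0,0],[0,0,0],0],[[0,0,0],[0,0,0],0],[[0,0,0],[0,0,0],0],[[0,0,0],[0,0,0],0],[[0,0,0],[0,0,0],0],[[0,0,0],[0,0,0],0],[[0,0,0],[0,0,0],0],[[0,0,0],[0,0,0],0]]' && python3 -m creep '[[[-1.86,0,-2.07],[0,0,0],0],[[-1.86,0,-2.07],[0,0,0],0],[[-1.86,0,-2.07],[0,0,0],0],[[-1.86,0,-2.07],[0,0,0],0],[[-1.86,0,-2.07],[0,0,0],0],[[-1.86,0,-2.07],[0,0,0],0],[[-1.86,0,-2.07],[0,0,0],0],[[0,0,0],[0,6,0],0],[[0,0,0],[0,6,0],0],[[0,0,0],[0,6,0],0],[[0,0,0],[0,6,0],0],[[0,0,0],[0,6,0],0],[[0,0,0],[0,6,0],0],[[0,0,0],[0,6,0],0],[[0,0,0],[0,6,0],0],[[0,0,0],[0,6,0],0],[[0,0,0],[0,6,0],0],[[0,0,0],[0,6,0],0],[[0,0,0],[0,6,0],0],[[0,0,0],[0,6,0],0]]' && python3 -m creep '[[[0,0,0],[0,6,0],0],[[0,0,0],[0,6,0],0],[[0,0,0],[0,0,0],0],[[0,0,0],[0,0,0],0]]'
python3 -c "
from h import *
place(0,0,tilt=42,off=.022);print(np.round(robot.read_state()['joints'],2))"
```

```text
time: 33.28
position: [0.4562, 0.2073, 0.0151]
eef_rot: [0.916, 0.174, -0.354, 0.066]
force: [0.6, -0.9, 2.2]
grip_width: 0.0538
gripper_force: 29.9
time: 34.95
position: [0.4563, 0.2071, 0.2087]
eef_rot: [0.935, 0.177, 0.302, -0.059]
force: [-0.2, -0.1, -2.1]
grip_width: 0.0537
gripper_force: 29.9
time: 35.28
position: [0.4548, 0.2065, 0.205]
eef_rot: [0.9, 0.17, 0.393, -0.076]
force: [0.1, -0.4, -1.5]
grip_width: 0.054
gripper_force: 29.9
t 35.3 tcp [0.455 0.207 0.205] w 0.054
over     turn [-16.    0.8  14.3] rows 3.1 | shift [14.34  6.99 18.56] rows 7.0
low      turn [0. 0. 0.] rows 0.0 | shift [-7.36 -0.    6.62] rows 2.8
[ 0.24 -0.64  2.15  0.14  0.82  1.39]
```

```bash
python3 -m creep '[[[0,0,0],[-5.3,0.3,4.8],0],[[0,0,0],[-5.3,0.3,4.8],0],[[0,0,0],[-5.3,0.3,4.8],0],[[1.8,0.85,2.2],[0,0,0],0],[[1.8,0.85,2.2],[0,0,0],0],[[1.8,0.85,2.2],[0,0,0],0],[[1.8,0.85,2.2],[0,0,0],0],[[1.8,0.85,2.2],[0,0,0],0],[[1.8,0.85,2.2],[0,0,0],0],[[1.8,0.85,2.2],[0,0,0],0],[[1.8,0.85,2.2],[0,0,0],0],[[0,0,0],[0,0,0],0],[[0,0,0],[0,0,0],0]]'
python3 -c "
from h import *
place(0,0,tilt=42,off=.022);s=robot.read_state(); print(np.round(s['joints'],2));disc(grab_frame('top'),0,s['position'][2]+.036)"
```

```text
time: 36.37
position: [0.6933, 0.1788, 0.187]
eef_rot: [0.915, 0.081, 0.394, -0.035]
force: [-0.5, -1.5, -1.8]
grip_width: 0.054
gripper_force: 29.9
t 36.4 tcp [0.693 0.179 0.187] w 0.054
over     turn [-7.5  1.4  6.8] rows 1.5 | shift [-0.28  4.22 -0.37] rows 1.2
low      turn [0. 0. 0.] rows 0.0 | shift [-7.36 -0.    6.62] rows 2.8
[ 0.17 -0.05  1.76  0.01  0.61  1.56]
disc [] peg [0.6747 0.1366]
```

```bash
python3 -m creep '[[[0,0,0],[-3.8,0.7,3.4],0],[[0,0,0],[-3.8,0.7,3.4],0],[[0,2.1,-0.2],[0,0,0],0],[[0,2.1,-0.2],[0,0,0],0],[[0,0,0],[0,0,0],0],[[0,0,0],[0,0,0],0]]'
python3 -c "
from h import *
place(0,0,tilt=42,off=.022);s=robot.read_state(); print(np.round(s['joints'],2));disc(grab_frame('top'),0,s['position'][2]+.036)"
```

```text
time: 36.92
position: [0.6886, 0.1364, 0.1897]
eef_rot: [0.915, 0.02, 0.403, -0.008]
force: [-0.9, 0.1, -2.0]
grip_width: 0.054
gripper_force: 29.9
t 36.9 tcp [0.689 0.136 0.19 ] w 0.054
over     turn [-1.8  0.5  1.8] rows 0.4 | shift [-0.16 -0.02  0.16] rows 0.1
low      turn [0. 0. 0.] rows 0.0 | shift [-7.36 -0.    6.62] rows 2.8
[ 0.16 -0.08  1.8  -0.15  0.6   1.77]
disc [([0.6461, 0.1526], 13.5), ([0.6771, 0.1356], 22.5)] peg [0.6747 0.1366]
```

```bash
python3 -m creep '[[[-0.15,0,-0.2],[-1.5,0.5,1.5],0],[[-0.74,0,0.67],[0,0,0],0],[[-0.74,0,0.67],[0,0,0],0],[[-0.74,0,0.67],[0,0,0],0],[[-0.74,0,0.67],[0,0,0],0],[[-0.74,0,0.67],[0,0,0],0],[[-0.74,0,0.67],[0,0,0],0],[[0,0,0],[0,0,0],0],[[0,0,0],[0,0,0],0]]'
python3 -c "
from h import *
place(0,0,tilt=42,off=.022);s=robot.read_state(); print(np.round(s['joints'],2));disc(grab_frame('top'),0,s['position'][2]+.036)"
```

```text
time: 37.72
position: [0.6855, 0.1361, 0.1266]
eef_rot: [0.914, 0.004, 0.405, -0.001]
force: [0.8, -0.1, -1.1]
grip_width: 0.0535
gripper_force: 29.9
t 37.7 tcp [0.686 0.136 0.127] w 0.053
over     turn [-0.3  0.2  0.4] rows 0.1 | shift [ 4.73 -0.05 -3.83] rows 1.7
low      turn [0. 0. 0.] rows 0.0 | shift [-7.36 -0.    6.62] rows 2.8
[ 0.18 -0.02  1.88 -0.28  0.47  1.94]
disc [([0.6467, 0.1577], 11.0), ([0.6737, 0.1354], 20.0)] peg [0.6747 0.1366]
```

```bash
python3 -m creep '[[[-0.85,-0.05,0.87],[0,0,0],0],[[-0.85,0,0.87],[0,0,0],0],[[-0.85,0,0.87],[0,0,0],0],[[0,0,0],[0,0,0],0],[[0,0,0],[0,0,0],0]]'; python3 -m creep '[[[-0.15,0,0.13],[0,0,0],0],[[0,0,0],[0,0,0],0]]'; python3 -m creep '[[[-0.15,0,0.13],[0,0,0],0],[[0,0,0],[0,0,0],0]]'; python3 -c "
from h import *
place(0,0,tilt=42,off=.022);s=robot.read_state(); print(np.round(s['joints'],2));disc(grab_frame('top'),0,s['position'][2]+.036)"
```

```text
time: 38.18
position: [0.6885, 0.1368, 0.0922]
eef_rot: [0.914, 0.004, 0.406, -0.001]
force: [-0.1, 0.9, -2.0]
grip_width: 0.0539
gripper_force: 29.9
time: 38.35
position: [0.6891, 0.137, 0.0918]
eef_rot: [0.913, 0.004, 0.407, -0.002]
force: [-0.0, -0.0, -1.7]
grip_width: 0.0543
gripper_force: 29.9
time: 38.52
position: [0.6885, 0.1368, 0.0887]
eef_rot: [0.914, 0.004, 0.407, -0.001]
force: [-0.1, -0.4, -1.7]
grip_width: 0.0537
gripper_force: 29.9
t 38.5 tcp [0.688 0.137 0.089] w 0.054
over     turn [-0.3  0.   0.3] rows 0.1 | shift [ 7.35  0.03 -6.59] rows 2.8
low      turn [0. 0. 0.] rows 0.0 | shift [-7.36 -0.    6.62] rows 2.8
[ 0.18  0.04  1.91 -0.34  0.38  2.01]
disc [([0.677, 0.1362], 15.0)] peg [0.6747 0.1366]
```

```bash
python3 -m creep '[[[-0.22,0,0.2],[0,0,0],0],[[0,0,0],[0,0,0],0]]'; python3 -m creep '[[[-0.15,0,0.13],[0,0,0],0],[[0,0,0],[0,0,0],0]]'
```

```text
time: 38.73
position: [0.6889, 0.137, 0.086]
eef_rot: [0.913, 0.004, 0.407, -0.002]
force: [-0.1, -0.9, -1.3]
grip_width: 0.054
gripper_force: 29.9
time: 38.9
position: [0.6895, 0.1367, 0.0856]
eef_rot: [0.913, 0.004, 0.408, -0.001]
force: [-4.0, -2.2, 4.0]
grip_width: 0.0538
gripper_force: 30.0
```

```bash
python3 -m creep '[[[0,0,0],[0,0,0],0.78],[[0,0,0],[0,0,0],0.78],[[0,0,0],[0,0,0],0.78],[[0,0,0],[0,0,0],0.78],[[0,0,-1],[0,0,0],0.78],[[0,0,-2],[0,0,0],0.78],[[0,0,-3],[0,0,0],0.78],[[0,0,-3],[0,0,0],0.78],[[0,0,-3],[0,0,0],0.78],[[1.5,0,-3],[0,0,0],0.78],[[0,0,0],[0,0,0],0.7]]'
cat >> h.py <<'E'
BAR=np.array([.585,.346]); BU=np.array([.086,.996])
def cplan(c,yaw,side,psi_t=85,first='above'):
    t=BAR+side*.049*BU
    w=[('above',[*c,.12],yaw,0),('down',[*c,.024],yaw,0),('lift',[*c,.18],yaw,0),('over',[*t,.13],psi_t,0),('low',[*t,.096],psi_t,0)]
    plan(w[[x[0] for x in w].index(first):])
E
python3 -c "
from h import *
g=grab_frame('top')
for k in range(4): disc(g,k,.12)
cplan((.4277,.3405),57.4,1)
print(np.round(robot.read_state()['joints'],2))
h=grab_frame('scene');cv2.imwrite('pics/c6.png',np.hstack([cv2.resize(h['color'][90:310,190:480],(395,300)),cv2.resize(g['color'][130:290,170:440],(400,300))]))"
```

```text
time: 39.82
position: [0.5883, 0.1373, 0.2041]
eef_rot: [0.911, 0.004, 0.412, -0.003]
force: [1.3, 1.0, 1.3]
grip_width: 0.0695
gripper_force: 0.0
disc [([0.6572, 0.1676], 29.0), ([0.678, 0.136], 16.5)] peg [0.6747 0.1366]
disc [([0.6716, 0.0431], 19.0)] peg [0.6696 0.0417]
disc [([0.6682, -0.0526], 15.5)] peg [ 0.6644 -0.0531]
disc [([0.6606, -0.1492], 19.0)] peg [ 0.6593 -0.148 ]
t 39.9 tcp [0.588 0.137 0.201] w 0.067
above    turn [ 23.9 -44.4 -53.4] rows 10.5 | shift [  8.51 -24.48  10.  ] rows 7.9
down     turn [0. 0. 0.] rows 0.0 | shift [ 0.  -0.   9.6] rows 2.7
lift     turn [0. 0. 0.] rows 0.0 | shift [  0.    0.  -15.6] rows 4.5
over     turn [  0.    0.  -27.6] rows 3.9 | shift [ 6.82 15.62  5.  ] rows 5.1
low      turn [0. 0. 0.] rows 0.0 | shift [ 0.  -0.   3.4] rows 1.0
[ 0.23 -0.32  1.98 -0.27  0.66  1.93]
```

View pics/c6.png

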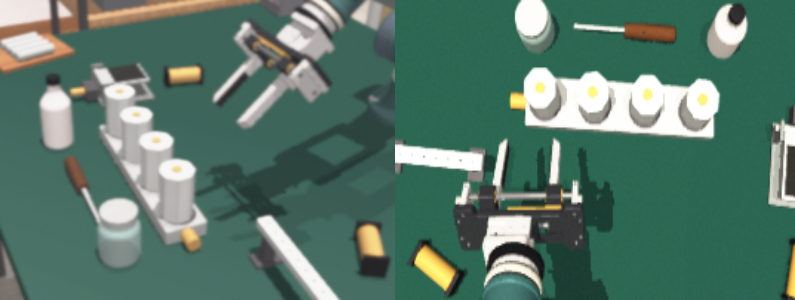

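All four bowls stand on their pegs (discs at crop pixels (540,87), (592,92), (648,95), (702,99)), upright. Next is the left cartridge.

```bash
python3 -m creep '[[[0,0,0],[2.2,-4.05,-4.85],0.7],[[0,0,0],[2.2,-4.05,-4.85],0.7],[[0,0,0],[2.2,-4.05,-4.85],0.7],[[0,0,0],[2.2,-4.05,-4.85],0.7],[[0,0,0],[2.2,-4.05,-4.85],0.7],[[0,0,0],[2.2,-4.05,-4.85],0.7],[[0,0,0],[2.2,-4.05,-4.85],0.7],[[0,0,0],[2.2,-4.05,-4.85],0.7],[[0,0,0],[2.2,-4.05,-4.85],0.7],[[0,0,0],[2.2,-4.05,-4.85],0.7],[[0,0,0],[2.2,-4.05,-4.85],0.7],[[1,-3,0],[0,0,0],0.75],[[1,-3,0],[0,0,0],0.75],[[1,-3,0],[0,0,0],0.75],[[1,-3,0],[0,0,0],0.75],[[1,-3,0],[0,0,0],0.75],[[1,-3,0],[0,0,0],0.75],[[1,-3,0],[0,0,0],0.75],[[1,-3,0],[0,0,0],0.75],[[0,0,0],[0,0,0],0.75]]'
python3 -c "
from h import *
cplan((.4277,.3405),57.4,1)"
```

```text
time: 41.58
position: [0.4281, 0.3388, 0.1935]
eef_rot: [0.88, 0.474, -0.001, -0.004]
force: [-0.9, -0.3, 0.4]
grip_width: 0.0708
gripper_force: 0.0
t 41.6 tcp [0.428 0.339 0.194] w 0.071
above    turn [-0.5 -0.1 -0.8] rows 0.1 | shift [ 0.12 -0.13  9.23] rows 2.6
down     turn [0. 0. 0.] rows 0.0 | shift [ 0.  -0.   9.6] rows 2.7
lift     turn [0. 0. 0.] rows 0.0 | shift [  0.    0.  -15.6] rows 4.5
over     turn [  0.    0.  -27.6] rows 3.9 | shift [ 6.82 15.62  5.  ] rows 5.1
low      turn [0. 0. 0.] rows 0.0 | shift [ 0.  -0.   3.4] rows 1.0
```

```bash
python3 -m creep '[[[0.1,-0.1,2.6],[-0.5,0,-0.8],0.75],[[0,0,2.6],[0,0,0],0.75],[[0,0,2.6],[0,0,0],0.75],[[0,0,2.6],[0,0,0],0.75],[[0,0,2.6],[0,0,0],0.75],[[0,0,2.6],[0,0,0],0.75],[[0,0,1.6],[0,0,0],0.75],[[0,0,1.6],[0,0,0],0.75],[[0,0,0],[0,0,0],0.75],[[0,0,0],[0,0,0],0],[[0,0,0],[0,0,0],0],[[0,0,0],[0,0,0],0],[[0,0,0],[0,0,0],0],[[0,0,0],[0,0,0],0],[[0,0,0],[0,0,0],0],[[0,0,0],[0,0,0],0],[[0,0,0],[0,0,0],0],[[0,0,0],[0,0,0],0]]' && python3 -m creep '[[[0,0,-2.3],[0,0,0],0],[[0,0,-2.3],[0,0,0],0],[[0,0,-2.3],[0,0,0],0],[[0,0,-2.3],[0,0,0],0],[[0,0,-2.3],[0,0,0],0],[[0,0,-2.3],[0,0,0],0],[[0,0,-2.3],[0,0,0],0],[[0,0,0],[0,0,-5.5],0],[[0,0,0],[0,0,-5.5],0],[[0,0,0],[0,0,-5.5],0],[[0,0,0],[0,0,-5.5],0],[[0,0,0],[0,0,-5.5],0],[[0,0,0],[0,0,0],0]]'
python3 -c "
from h import *
cplan((.4277,.3405),57.4,1,first='over')"
```

```text
time: 43.08
position: [0.4327, 0.3378, 0.0089]
eef_rot: [0.878, 0.478, 0.004, 0.0]
force: [-3.6, 1.2, 5.1]
grip_width: 0.0334
gripper_force: 30.0
time: 44.17
position: [0.4315, 0.336, 0.1678]
eef_rot: [0.739, 0.673, 0.002, 0.002]
force: [-0.1, 0.8, -1.6]
grip_width: 0.0333
gripper_force: 30.0
t 44.2 tcp [0.431 0.336 0.168] w 0.033
over     turn [ 0.4 -0.  -0.3] rows 0.1 | shift [ 7.23 15.2   5.66] rows 5.1
low      turn [0. 0. 0.] rows 0.0 | shift [ 0.  -0.   3.4] rows 1.0
```

```bash
python3 -m creep '[[[1.2,2.5,0],[0,0,0],0],[[1.2,2.5,0],[0,0,0],0],[[1.2,2.5,0],[0,0,0],0],[[1.2,2.5,0],[0,0,0],0],[[1.2,2.5,0],[0,0,0],0],[[1.2,2.5,0],[0,0,0],0],[[0,0,1.5],[0,0,0],0],[[0,0,1.5],[0,0,0],0],[[0,0,0],[0,0,0],0],[[0,0,0],[0,0,0],0]]'
python3 -c "
from h import *
cplan((.4277,.3405),57.4,1,first='over')
g=grab_frame('top'); h=grab_frame('scene')
cv2.imwrite('pics/c7.png',np.hstack([cv2.resize(h['color'][170:350,340:500],(345,388)),cv2.resize(g['color'][180:260,130:250],(450,388))]))"
```

```text
time: 45.0
position: [0.5871, 0.3935, 0.1375]
eef_rot: [0.74, 0.672, 0.001, 0.002]
force: [0.4, 0.2, -0.0]
grip_width: 0.0335
gripper_force: 30.0
t 45.0 tcp [0.587 0.394 0.137] w 0.033
over     turn [ 0.2  0.1 -0.5] rows 0.1 | shift [0.15 0.2  2.63] rows 0.8
low      turn [0. 0. 0.] rows 0.0 | shift [ 0.  -0.   3.4] rows 1.0
```

View pics/c7.png

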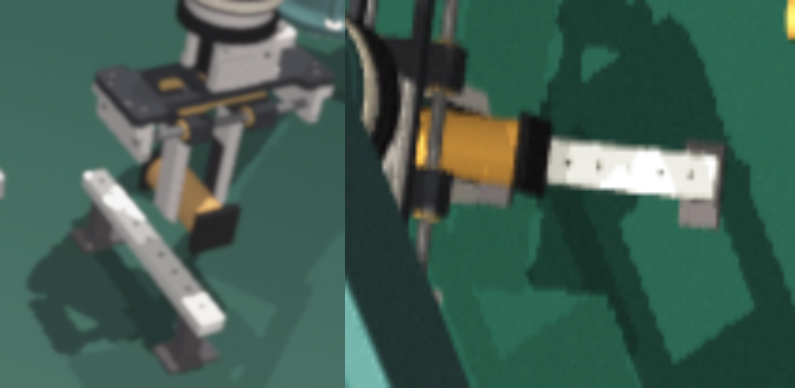

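The scene crop shows the cartridge level over the bar's left half and parallel to it (right cap at crop (532,155), in line with the bar). I'll lower it now.

```bash
python3 -m creep '[[[0.15,0.2,1.35],[0,0,-0.5],0],[[0,0,1.35],[0,0,0],0],[[0,0,1.35],[0,0,0],0],[[0,0,1.2],[0,0,0],0],[[0,0,0],[0,0,0],0],[[0,0,0],[0,0,0],0]]'; python3 -m creep '[[[0,0,0.2],[0,0,0],0],[[0,0,0],[0,0,0],0]]'; python3 -m creep '[[[0,0,0.2],[0,0,0],0],[[0,0,0],[0,0,0],0]]'
```

```text
time: 45.6
position: [0.5891, 0.3951, 0.085]
eef_rot: [0.737, 0.676, 0.001, 0.001]
force: [-0.3, 0.9, -1.6]
grip_width: 0.0331
gripper_force: 30.0
time: 45.77
position: [0.5907, 0.3959, 0.0861]
eef_rot: [0.737, 0.676, 0.004, 0.002]
force: [0.7, -0.6, -1.9]
grip_width: 0.0334
gripper_force: 30.0
time: 45.93
position: [0.5905, 0.3959, 0.084]
eef_rot: [0.737, 0.676, 0.003, 0.002]
force: [-0.5, -1.1, -1.3]
grip_width: 0.0332
gripper_force: 30.0
```

```bash
python3 -m creep '[[[0,0,0.25],[0,0,0],0],[[0,0,0],[0,0,0],0]]'; python3 -m creep '[[[0,0,0.25],[0,0,0],0],[[0,0,0],[0,0,0],0]]'; python3 -m creep '[[[0,0,0.25],[0,0,0],0],[[0,0,0],[0,0,0],0]]'
```

```text
time: 46.1
position: [0.5902, 0.3957, 0.0808]
eef_rot: [0.737, 0.676, 0.003, 0.002]
force: [0.1, 0.7, -1.7]
grip_width: 0.0333
gripper_force: 30.0
time: 46.27
position: [0.5906, 0.3959, 0.079]
eef_rot: [0.737, 0.676, 0.003, 0.002]
force: [0.5, -0.8, 0.1]
grip_width: 0.0332
gripper_force: 30.0
time: 46.43
position: [0.5906, 0.3959, 0.079]
eef_rot: [0.737, 0.676, 0.004, 0.002]
force: [-1.6, -2.4, 7.0]
grip_width: 0.033
gripper_force: 30.0
```

```bash
python3 -m creep '[[[0,0,0],[0,0,0],0.65],[[0,0,0],[0,0,0],0.65],[[0,0,0],[0,0,0],0.65],[[0,0,0],[0,0,0],0.65],[[0,0,-1],[0,0,0],0.65],[[0,0,-3],[0,0,0],0.65],[[0,0,-3],[0,0,0],0.65],[[0,0,-3],[0,0,0],0.65],[[0,0,-3],[0,0,0],0.65],[[-0.2,3,-1],[0,0,0],0.75],[[-0.2,-4,0],[0,0,0],0.75],[[-0.2,-4,0],[0,0,0],0.75],[[-0.2,-4,0],[0,0,0],0.75],[[-0.2,-4,0],[0,0,0],0.75],[[0,0,0],[0,0,0],0.75]]'
cat >> h.py <<'E'
def carts(g):
    o=[(np.round(ray(g,u,v,.021)[:2],4).tolist(),round(yawof(g,c,.021)[0],1),a) for u,v,a,c in blobs(g,'orange',(130,195,600,345),120)]
    for c in o: print('cart@.021',c)
    for u,v,a,c in blobs(g,'orange',(140,195,240,240),60): p=ray(g,u,v,.091)[:2]-BAR; print('on bar: across %.4f along %.4f yaw'%(p[0]*BU[1]-p[1]*BU[0],p@BU),np.round(yawof(g,c,.095)[0],1))
E
python3 -c "
from h import *
g=grab_frame('top'); carts(g); cv2.imwrite('pics/t8.png',g['color'])
cplan((.4208,-.3383),-13.75,-1); print(np.round(robot.read_state()['joints'],2))"
```

```text
time: 47.68
position: [0.452, 0.3971, 0.2149]
eef_rot: [0.735, 0.678, 0.001, 0.0]
force: [0.8, 0.1, 0.1]
grip_width: 0.0703
gripper_force: 0.0
cart@.021 ([0.5976, 0.4253], np.float64(84.8), 330.0)
cart@.021 ([0.4175, -0.2905], np.float64(-14.9), 323.0)
cart@.021 ([0.6303, -0.6435], np.float64(-90.0), 387.5)
on bar: across 0.0010 along 0.0520 yaw 84.8
t 47.7 tcp [0.456 0.397 0.216] w 0.07
above    turn [ 0.1 -0.4 99.1] rows 14.2 | shift [14.1  72.25 11.45] rows 21.3
down     turn [0. 0. 0.] rows 0.0 | shift [ 0.  -0.   9.6] rows 2.7
lift     turn [0. 0. 0.] rows 0.0 | shift [  0.    0.  -15.6] rows 4.5
over     turn [  0.    0.  -98.8] rows 14.1 | shift [64.7 10.4  5. ] rows 18.8
low      turn [0. 0. 0.] rows 0.0 | shift [ 0.  -0.   3.4] rows 1.0
[ 0.62  0.2   1.22 -0.    1.71  0.71]
```

View pics/t8.png

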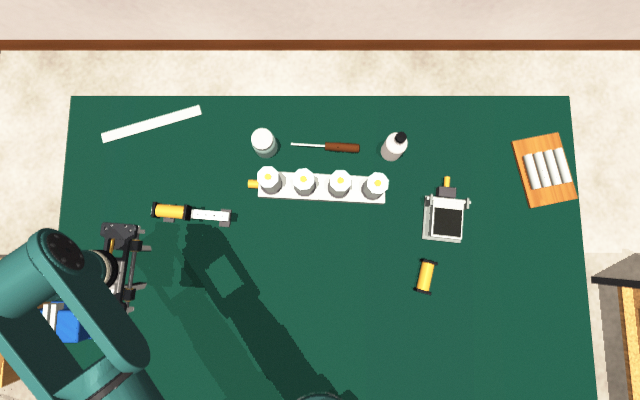

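The top view shows the first cartridge on the bar at (170,212). The other one has been knocked to (425,276), i.e. (0.4175, -0.2905).

```bash
python3 -c "
from h import *
s=robot.read_state(); ps=np.degrees(np.arctan2(*R.from_quat(s['eef_rot']).apply([1,0,0])[1::-1])); print(ps)
plan([('sh',[.4175,-.2905,.225],ps,0),('turn',[.4175,-.2905,.225],-14.9,0),('down',[.4175,-.2905,.024],-14.9,0)])"
```

```text
85.3027973674008
t 47.7 tcp [0.456 0.397 0.216] w 0.07
sh       turn [ 0.3 -0.1 -0. ] rows 0.0 | shift [-68.83   1.83   0.95] rows 19.7
turn     turn [  0.   -0.  100.2] rows 14.3 | shift [0. 0. 0.] rows 0.0
down     turn [0. 0. 0.] rows 0.0 | shift [ 0.  -0.  20.1] rows 5.7
```

```bash
python3 -m creep '[[[-3.5,0.1,0],[0,0,0],0.75],[[-3.5,0.1,0],[0,0,0],0.75],[[-3.5,0.1,0],[0,0,0],0.75],[[-3.5,0.1,0],[0,0,0],0.75],[[-3.5,0.1,0],[0,0,0],0.75],[[-3.5,0.1,0],[0,0,0],0.75],[[-3.5,0.1,0],[0,0,0],0.75],[[-3.5,0.1,0],[0,0,0],0.75],[[-3.5,0.1,0],[0,0,0],0.75],[[-3.5,0.1,0],[0,0,0],0.75],[[-3.5,0.1,0],[0,0,0],0.75],[[-3.5,0.1,0],[0,0,0],0.75],[[-3.5,0.1,0],[0,0,0],0.75],[[-3.5,0.1,0],[0,0,0],0.75],[[-3.5,0.1,0],[0,0,0],0.75],[[-3.5,0.1,0],[0,0,0],0.75],[[-3.5,0.1,0],[0,0,0],0.75],[[-3.5,0.1,0],[0,0,0],0.75],[[-3.5,0,0],[0,0,0],0.75]]'; python3 -m creep '[[[0,0,0],[0,0,6.7],0.75],[[0,0,0],[0,0,6.7],0.75],[[0,0,0],[0,0,6.7],0.75],[[0,0,0],[0,0,6.7],0.75],[[0,0,0],[0,0,6.7],0.75],[[0,0,0],[0,0,6.7],0.75],[[0,0,0],[0,0,6.7],0.75],[[0,0,0],[0,0,6.7],0.75],[[0,0,0],[0,0,6.7],0.75],[[0,0,0],[0,0,6.7],0.75],[[0,0,0],[0,0,6.7],0.75],[[0,0,0],[0,0,6.7],0.75],[[0,0,0],[0,0,6.7],0.75],[[0,0,0],[0,0,6.7],0.75],[[0,0,0],[0,0,6.7],0.75],[[0,0,0],[0,0,0],0.75],[[0,0,0],[0,0,0],0.75]]'
python3 -c "
from h import *
cplan((.4175,-.2905),-14.9,-1); print(np.round(robot.read_state()['joints'],2))
carts(grab_frame('top'))"
```

```text
time: 49.32
position: [0.4202, -0.2707, 0.215]
eef_rot: [0.737, 0.676, 0.003, 0.003]
force: [0.4, -0.1, 0.3]
grip_width: 0.0706
gripper_force: 0.0
time: 50.73
position: [0.4204, -0.2684, 0.2145]
eef_rot: [0.991, -0.133, 0.004, -0.001]
force: [0.7, -1.4, 0.0]
grip_width: 0.0703
gripper_force: 0.0
t 50.7 tcp [ 0.42  -0.268  0.215] w 0.07
above    turn [-0.1 -0.4 -0.4] rows 0.1 | shift [ 0.29  2.21 11.33] rows 3.3
down     turn [0. 0. 0.] rows 0.0 | shift [ 0.  -0.   9.6] rows 2.7
lift     turn [0. 0. 0.] rows 0.0 | shift [  0.    0.  -15.6] rows 4.5
over     turn [  0.    0.  -99.9] rows 14.3 | shift [59.97 11.14  5.  ] rows 17.5
low      turn [0. 0. 0.] rows 0.0 | shift [ 0.  -0.   3.4] rows 1.0
[-0.69 -0.03  1.48  0.01  1.69  1.15]
cart@.021 ([0.5976, 0.4253], np.float64(84.8), 330.0)
cart@.021 ([0.6303, -0.6433], np.float64(-90.0), 387.5)
on bar: across 0.0010 along 0.0520 yaw 84.8
```

```bash
python3 -m creep '[[[0.3,2.2,1],[0,-0.4,-0.4],0.75],[[0,0,2.5],[0,0,0],0.75],[[0,0,2.5],[0,0,0],0.75],[[0,0,2.5],[0,0,0],0.75],[[0,0,2.5],[0,0,0],0.75],[[0,0,2.5],[0,0,0],0.75],[[0,0,2.5],[0,0,0],0.75],[[0,0,2.5],[0,0,0],0.75],[[0,0,1.2],[0,0,0],0.75],[[0,0,1.2],[0,0,0],0.75],[[0,0,0],[0,0,0],0.75],[[0,0,0],[0,0,0],0],[[0,0,0],[0,0,0],0],[[0,0,0],[0,0,0],0],[[0,0,0],[0,0,0],0],[[0,0,0],[0,0,0],0],[[0,0,0],[0,0,0],0],[[0,0,0],[0,0,0],0],[[0,0,0],[0,0,0],0],[[0,0,0],[0,0,0],0]]' && python3 -m creep '[[[0,0,-2.5],[0,0,0],0],[[0,0,-2.5],[0,0,0],0],[[0,0,-2.5],[0,0,0],0],[[0,0,-2.5],[0,0,0],0],[[0,0,-2.5],[0,0,0],0],[[0,0,-2.5],[0,0,0],0],[[0,0,-2.5],[0,0,0],0],[[0,0,-2.5],[0,0,0],0],[[0,0,0],[0,0,0],0]]'
python3 -c "
from h import *
t=BAR-.046*BU
s=robot.read_state(); ps=np.degrees(np.arctan2(*R.from_quat(s['eef_rot']).apply([1,0,0])[1::-1])); p=s['position']
plan([('turn',[*p[:2],p[2]+.019],85,0),('mid',[.44,.22,.22],85,0),('over',[*t,.16],85,0)])"
```

```text
time: 52.45
position: [0.4175, -0.2893, 0.0055]
eef_rot: [0.991, -0.13, 0.0, -0.001]
force: [-2.0, -0.9, 3.1]
grip_width: 0.0333
gripper_force: 30.0
time: 53.2
position: [0.4191, -0.2908, 0.2101]
eef_rot: [0.991, -0.13, 0.004, 0.001]
force: [0.4, 0.3, -0.9]
grip_width: 0.0332
gripper_force: 30.0
t 53.2 tcp [ 0.419 -0.291  0.21 ] w 0.033
turn     turn [   0.4   -0.3 -100. ] rows 14.3 | shift [ 0.    0.   -0.02] rows 0.0
mid      turn [0. 0. 0.] rows 0.0 | shift [51.06 -2.37  0.91] rows 14.6
over     turn [0. 0. 0.] rows 0.0 | shift [ 9.22 13.35  6.  ] rows 4.9
```

```bash
python3 -m creep '[[[0,0,0],[0,0,-6.7],0],[[0,0,0],[0,0,-6.7],0],[[0,0,0],[0,0,-6.7],0],[[0,0,0],[0,0,-6.7],0],[[0,0,0],[0,0,-6.7],0],[[0,0,0],[0,0,-6.7],0],[[0,0,0],[0,0,-6.7],0],[[0,0,0],[0,0,-6.7],0],[[0,0,0],[0,0,-6.7],0],[[0,0,0],[0,0,-6.7],0],[[0,0,0],[0,0,-6.7],0],[[0,0,0],[0,0,-6.7],0],[[0,0,0],[0,0,-6.7],0],[[0,0,0],[0,0,-6.7],0],[[0,0,0],[0,0,-6.2],0]]'; python3 -m creep '[[[3.4,-0.15,0],[0,0,0],0],[[3.4,-0.15,0],[0,0,0],0],[[3.4,-0.15,0],[0,0,0],0],[[3.4,-0.15,0],[0,0,0],0],[[3.4,-0.15,0],[0,0,0],0],[[3.4,-0.15,0],[0,0,0],0],[[3.4,-0.15,0],[0,0,0],0],[[3.4,-0.15,0],[0,0,0],0],[[3.4,-0.15,0],[0,0,0],0],[[3.4,-0.15,0],[0,0,0],0],[[3.4,-0.15,0],[0,0,0],0],[[3.4,-0.15,0],[0,0,0],0],[[3.4,-0.15,0],[0,0,0],0],[[3.4,-0.15,0],[0,0,0],0],[[3.4,-0.15,0],[0,0,0],0],[[0,0,0],[0,0,0],0]]'
python3 -c "
from h import *
t=BAR-.046*BU
plan([('over',[*t,.15],85,0)])"
```

```text
time: 54.45
position: [0.4166, -0.2886, 0.2022]
eef_rot: [0.735, 0.678, 0.001, -0.003]
force: [0.3, -0.1, -1.9]
grip_width: 0.0333
gripper_force: 30.0
time: 55.78
position: [0.4377, 0.2256, 0.2037]
eef_rot: [0.735, 0.678, 0.0, -0.004]
force: [-0.7, 0.0, -1.6]
grip_width: 0.0332
gripper_force: 30.0
t 55.8 tcp [0.438 0.226 0.204] w 0.033
over     turn [-0.3 -0.3  0.4] rows 0.1 | shift [ 8.68 13.63  7.25] rows 5.1
```

```bash
python3 -m creep '[[[1.75,2.7,0.6],[0,0,0],0],[[1.75,2.7,0.6],[0,0,0],0],[[1.75,2.7,0.6],[0,0,0],0],[[1.75,2.7,0.6],[0,0,0],0],[[1.6,2.6,0.6],[0,0,0.4],0],[[0,0,1.4],[0,0,0],0],[[0,0,1.4],[0,0,0],0],[[0,0,0],[0,0,0],0],[[0,0,0],[0,0,0],0]]'
python3 -c "
from h import *
t=BAR-.046*BU
plan([('over',[*t,.1],85,0)])
g=grab_frame('top'); h=grab_frame('scene')
cv2.imwrite('pics/c9.png',np.hstack([cv2.resize(h['color'][170:350,340:500],(345,388)),cv2.resize(g['color'][180:260,130:250],(450,388))]))"
```

```text
time: 56.53
position: [0.579, 0.2938, 0.1456]
eef_rot: [0.74, 0.673, -0.002, -0.002]
force: [-0.1, 0.2, -1.5]
grip_width: 0.0332
gripper_force: 30.0
t 56.5 tcp [0.579 0.294 0.146] w 0.033
over     turn [-0.3 -0.  -0.4] rows 0.1 | shift [0.65 0.15 6.44] rows 1.8
```

View pics/c9.png

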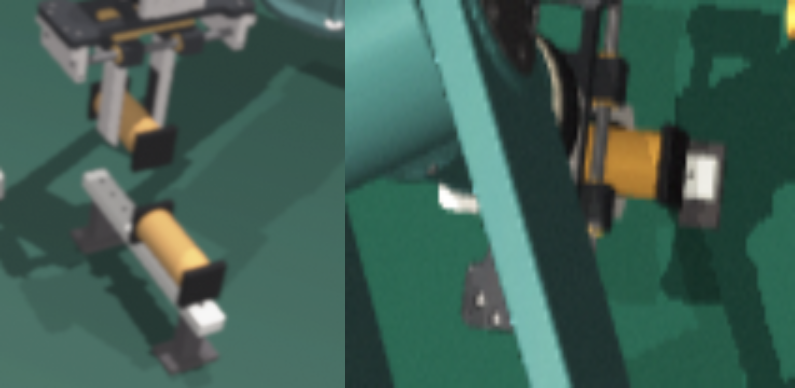

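The second cartridge is above the bar's right half and parallel to it. The first lies flat on the left half at scene crop (180,255). I'll lower this one.

```bash
python3 -m creep '[[[0.35,0.2,0],[0,0,-0.4],0],[[0,0,1.5],[0,0,0],0],[[0,0,1.5],[0,0,0],0],[[0,0,1.5],[0,0,0],0],[[0,0,1.4],[0,0,0],0],[[0,0,0],[0,0,0],0],[[0,0,0],[0,0,0],0]]'; python3 -m creep '[[[0,0,0.3],[0,0,0],0],[[0,0,0],[0,0,0],0]]'; python3 -m creep '[[[0,0,0.3],[0,0,0],0],[[0,0,0],[0,0,0],0]]'
```

```text
time: 57.22
position: [0.5824, 0.2983, 0.09]
eef_rot: [0.737, 0.676, 0.001, -0.001]
force: [0.7, -0.3, -1.4]
grip_width: 0.033
gripper_force: 30.0
time: 57.38
position: [0.5833, 0.2986, 0.0883]
eef_rot: [0.737, 0.676, 0.002, -0.001]
force: [0.3, 0.7, -0.8]
grip_width: 0.0334
gripper_force: 30.0
time: 57.55
position: [0.5828, 0.2984, 0.0842]
eef_rot: [0.737, 0.676, 0.002, -0.001]
force: [-0.2, -0.5, -1.6]
grip_width: 0.0333
gripper_force: 30.0
```

```bash
python3 -m creep '[[[0,0,0.3],[0,0,0],0],[[0,0,0.3],[0,0,0],0],[[0,0,0],[0,0,0],0]]'; python3 -m creep '[[[0,0,0.25],[0,0,0],0],[[0,0,0],[0,0,0],0]]'; python3 -m creep '[[[0,0,0.2],[0,0,0],0],[[0,0,0],[0,0,0],0]]'
```

```text
time: 57.8
position: [0.5821, 0.2981, 0.0768]
eef_rot: [0.737, 0.676, 0.0, -0.001]
force: [-0.1, 0.2, -2.2]
grip_width: 0.0333
gripper_force: 30.0
time: 57.97
position: [0.5827, 0.2984, 0.0756]
eef_rot: [0.737, 0.676, 0.001, -0.001]
force: [-0.9, -1.0, 1.6]
grip_width: 0.0332
gripper_force: 30.0
time: 58.13
position: [0.5827, 0.2984, 0.0756]
eef_rot: [0.737, 0.676, 0.002, -0.001]
force: [-2.7, -1.8, 6.7]
grip_width: 0.0333
gripper_force: 30.0
```

```bash
python3 -m creep '[[[0,0,0],[0,0,0],0.65],[[0,0,0],[0,0,0],0.65],[[0,0,0],[0,0,0],0.65],[[0,0,0],[0,0,0],0.65],[[0,0,-1],[0,0,0],0.65],[[0,0,-3],[0,0,0],0.65],[[0,0,-3],[0,0,0],0.65],[[0,0,-3],[0,0,0],0.65],[[0,0,-3],[0,0,0],0.65],[[-3.5,-2.5,0],[0,0,0],0],[[-3.5,-2.5,0],[0,0,0],0],[[-3.5,-2.5,0],[0,0,0],0],[[-3.5,-2.5,0],[0,0,0],0],[[-3.5,-1,0],[0,0,0],0],[[-3.5,-1,0],[0,0,0],0],[[-3.5,0,0],[0,0,0],0],[[-3.5,0,0],[0,0,0],0],[[-3.5,0,0],[0,0,0],0],[[-3.5,0,0],[0,0,0],0],[[0,0,0],[0,0,0],0]]'
python3 -c "
from h import *
g=grab_frame('top'); carts(g); h=grab_frame('scene')
for k in range(4): disc(g,k,.12)
cv2.imwrite('pics/c10.png',np.hstack([cv2.resize(h['color'][120:340,200:490],(400,400)),cv2.resize(g['color'][175:255,410:490],(400,400),interpolation=cv2.INTER_CUBIC)]))"
```

```text
time: 59.8
position: [0.4355, -0.0414, 0.203]
eef_rot: [0.74, 0.673, 0.0, 0.0]
force: [0.3, 0.4, -0.3]
grip_width: 0.0006
gripper_force: 0.0
cart@.021 ([0.5976, 0.4253], np.float64(84.8), 330.0)
cart@.021 ([0.5895, 0.3233], np.float64(85.2), 336.5)
cart@.021 ([0.6304, -0.6434], np.float64(-90.0), 385.5)
on bar: across 0.0010 along 0.0520 yaw 84.8
on bar: across 0.0016 along -0.0436 yaw 85.2
disc [([0.6572, 0.1676], 29.0), ([0.678, 0.136], 16.5)] peg [0.6747 0.1366]
disc [([0.6716, 0.0431], 19.0)] peg [0.6696 0.0417]
disc [([0.6682, -0.0526], 15.5)] peg [ 0.6644 -0.0531]
disc [([0.6606, -0.1492], 19.0)] peg [ 0.6593 -0.148 ]
```

View pics/c10.png

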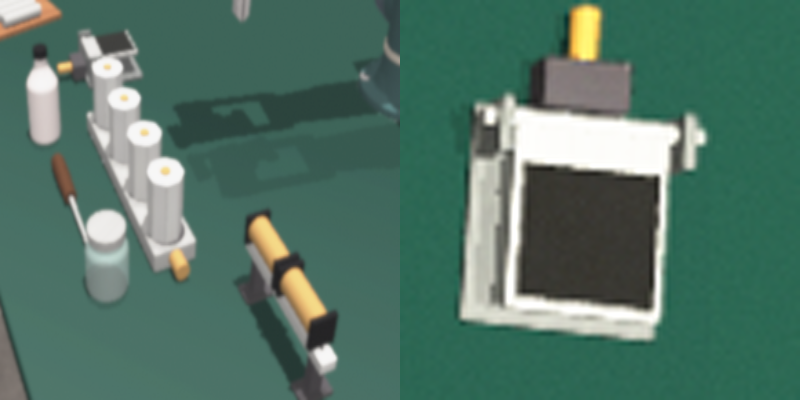

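The four bowls stand on their pegs, and both cartridges lie end to end on the bar (offsets 1–2 mm across, +52 and -44 mm along). The pedal's near edge is at crop (580,312) and the press point about (584,266).

```bash
python3 -c "
from h import *
g=grab_frame('top'); p=ray(g,446.8,228.2,.051); print(p, ray(g,446,237.4,.053), ray(g,449.4,198.6,.05))
s=robot.read_state(); ps=np.degrees(np.arctan2(*R.from_quat(s['eef_rot']).apply([1,0,0])[1::-1]))
plan([('over',[p[0],p[1],.019+.10],ps,0)])"
```

```text
[ 0.54693933 -0.34658623  0.051     ] [ 0.521905   -0.34262157  0.053     ] [ 0.62851795 -0.35776965  0.05      ]
t 60.0 tcp [ 0.436 -0.036  0.203] w 0.0
over     turn [ 0.  -0.2 -0. ] rows 0.0 | shift [-29.94  13.78  10.25] rows 9.9
```

```bash
python3 -m creep '[[[-3,1.38,0],[0,0,0],0],[[-3,1.38,0],[0,0,0],0],[[-3,1.38,0],[0,0,0],0],[[-3,1.38,0],[0,0,0],0],[[-3,1.38,0],[0,0,0],0],[[-3,1.38,0],[0,0,0],0],[[-3,1.38,0],[0,0,0],0],[[-3,1.38,0],[0,0,0],0],[[-3,1.38,0],[0,0,0],0],[[-3,1.38,0],[0,0,0],0],[[0,0,2.5],[0,0,0],0],[[0,0,2.5],[0,0,0],0],[[0,0,2.5],[0,0,0],0],[[0,0,2.5],[0,0,0],0],[[0,0,0],[0,0,0],0],[[0,0,0],[0,0,0],0]]'
python3 -c "
from h import *
plan([('over',[.547,-.3466,.019+.055],85,0)])"
```

```text
time: 61.28
position: [0.5475, -0.3444, 0.0993]
eef_rot: [0.736, 0.676, 0.001, -0.003]
force: [1.9, -0.3, 0.6]
grip_width: -0.0
gripper_force: 0.0
t 61.3 tcp [ 0.547 -0.344  0.099] w -0.0
over     turn [-0.2 -0.3  0.1] rows 0.1 | shift [-0.22 -0.03  4.41] rows 1.3
```

Everything is in place, so I press now: down to about the stop, then feel for it.

```bash
python3 -m creep '[[[-0.2,0,1.5],[0,0,0],0],[[0,0,1.5],[0,0,0],0],[[0,0,1.2],[0,0,0],0],[[0,0,0],[0,0,0],0],[[0,0,0.8],[0,0,0],0],[[0,0,0.8],[0,0,0],0],[[0,0,0.6],[0,0,0],0],[[0,0,0],[0,0,0],0],[[0,0,0],[0,0,0],0]]'; python3 -m creep '[[[0,0,0.3],[0,0,0],0],[[0,0,0],[0,0,0],0]]'; python3 -m creep '[[[0,0,0.2],[0,0,0],0],[[0,0,0],[0,0,0],0]]'
```

```text
time: 62.03
position: [0.5488, -0.3493, 0.0403]
eef_rot: [0.737, 0.676, 0.002, 0.001]
force: [-1.8, 0.8, 7.7]
grip_width: 0.0002
gripper_force: 4.0
time: 62.2
position: [0.549, -0.3493, 0.0376]
eef_rot: [0.737, 0.676, 0.002, 0.001]
force: [-2.3, 1.9, 8.9]
grip_width: 0.0005
gripper_force: 4.5
time: 62.37
position: [0.5492, -0.3493, 0.036]
eef_rot: [0.737, 0.676, 0.002, 0.002]
force: [-0.7, 1.1, 10.0]
grip_width: 0.0001
gripper_force: 4.7
```

```bash
python3 -m creep '[[[0,0,0.3],[0,0,0],0],[[0,0,0.3],[0,0,0],0],[[0,0,0.2],[0,0,0],0],[[0,0,0],[0,0,0],0]]'; python3 -m creep '[[[0,0,0.3],[0,0,0],0],[[0,0,0],[0,0,0],0]]'; python3 -m creep '[[[0,0,0.3],[0,0,0],0],[[0,0,0],[0,0,0],0]]'
```

```text
time: 62.7
position: [0.5502, -0.3495, 0.029]
eef_rot: [0.737, 0.676, 0.003, 0.003]
force: [-0.4, 1.9, 12.0]
grip_width: 0.0003
gripper_force: 5.8
time: 62.87
position: [0.5505, -0.3496, 0.0283]
eef_rot: [0.737, 0.676, 0.003, 0.003]
force: [-2.2, 4.5, 16.5]
grip_width: 0.0003
gripper_force: 8.6
time: 63.03
position: [0.5506, -0.3496, 0.028]
eef_rot: [0.737, 0.676, 0.003, 0.004]
force: [-5.4, 6.7, 26.3]
grip_width: 0.0004
gripper_force: 13.5
```

The stop is reached: z stays at 28 mm while the force climbs. I'll hold, then lift away.

```bash
python3 -m creep '[[[0,0,0],[0,0,0],0],[[0,0,0],[0,0,0],0],[[0,0,0],[0,0,0],0],[[0,0,0],[0,0,0],0],[[0,0,0],[0,0,0],0],[[0,0,0],[0,0,0],0],[[0,0,0],[0,0,0],0],[[0,0,0],[0,0,0],0],[[0,0,0],[0,0,0],0],[[0,0,0],[0,0,0],0]]'; python3 -m creep '[[[0,0,-0.8],[0,0,0],0],[[0,0,-1],[0,0,0],0],[[0,0,-1.5],[0,0,0],0],[[0,0,-2.5],[0,0,0],0],[[0,0,-2.5],[0,0,0],0],[[0,0,-2.5],[0,0,0],0],[[0,0,-2.5],[0,0,0],0],[[0,-2.5,-2],[0,0,0],0],[[0,-2.5,0],[0,0,0],0],[[0,-2.5,0],[0,0,0],0],[[0,-2.5,0],[0,0,0],0],[[0,0,0],[0,0,0],0],[[0,0,0],[0,0,0],0],[[0,0,0],[0,0,0],0],[[0,0,0],[0,0,0],0]]'
python3 -c "
from h import *
g=grab_frame('top'); carts(g); h=grab_frame('scene')
for k in range(4): disc(g,k,.12)
cv2.imwrite('pics/c11.png',np.hstack([cv2.resize(h['color'][120:340,200:490],(400,400)),cv2.resize(g['color'][155:275,370:490],(400,400))]))"
```

```text
time: 63.87
position: [0.5505, -0.3496, 0.028]
eef_rot: [0.737, 0.676, 0.003, 0.004]
force: [-5.8, 6.1, 26.4]
grip_width: 0.0007
gripper_force: 13.4
time: 65.12
position: [0.4485, -0.3404, 0.1713]
eef_rot: [0.737, 0.676, 0.001, -0.001]
force: [0.6, -0.5, -0.7]
grip_width: 0.0008
gripper_force: 0.0
cart@.021 ([0.5976, 0.4253], np.float64(84.8), 330.0)
cart@.021 ([0.5895, 0.3233], np.float64(85.2), 336.0)
cart@.021 ([0.6303, -0.6434], np.float64(-90.0), 386.5)
on bar: across 0.0010 along 0.0520 yaw 84.8
on bar: across 0.0016 along -0.0437 yaw 85.2
disc [([0.6572, 0.1676], 29.0), ([0.678, 0.136], 16.5)] peg [0.6747 0.1366]
disc [([0.6716, 0.0431], 19.0)] peg [0.6696 0.0417]
disc [([0.6682, -0.0526], 15.5)] peg [ 0.6644 -0.0531]
disc [([0.6608, -0.1491], 18.5)] peg [ 0.6593 -0.148 ]
```

View pics/c11.png

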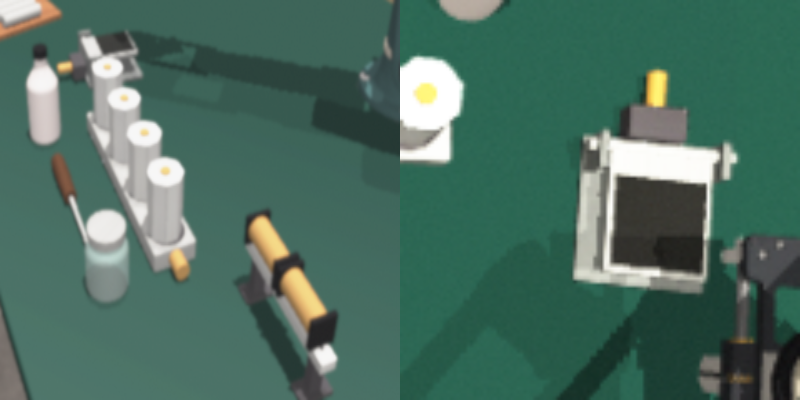

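The treadle is back up (pad edges as before), and the bowls and cartridges have not moved. One last height check of the bowls in the second view before handing in.

```bash
python3 -c "
from h import *
g=grab_frame('top'); h=grab_frame('scene')
D=[(.678,.136),(.6716,.0431),(.6682,-.0526),(.6608,-.1491)]
for d in D:
    q=proj(h,[*d,.12]); b=blobs(h,'orange',(int(q[0])-8,int(q[1])-8,int(q[0])+9,int(q[1])+9),1)
    print(np.round(q,1),[(round(u,1),round(v,1)) for u,v,*_ in b], 'px per 5mm', np.round(proj(h,[*d,.125])-q,1))
print(np.round(robot.read_state()['force'],1))"
```

```text
[319.6 214. ] [] px per 5mm [ 0.  -1.9]
[304.4 192.7] [] px per 5mm [ 0.  -1.8]
[289.5 173.8] [] px per 5mm [-0.  -1.7]
[277.7 156.7] [] px per 5mm [-0.1 -1.7]
[-0.6 -0.7 -0.3]
```

In the scene crop the discs are at (320.4,214.0), (304.4,192.6), (289.9,173.9) and (277.6,156.9). All are within 1 px of where a seated bowl's disc should appear, so I hand in.

```bash
python3 -c "
from workcell import robot
print(robot.finish_job())"
```

```text
the job is handed in; nothing more can be done
None
```

I handed the job in after about 65 s of robot time, but the judge returned no verdict: all four bowls are mouth-down on their own pegs, both cartridges lie end to end on the air bar, and the treadle was held at its stop for over half a second and sprang back up.

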